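# Reload the label dispenser

### The arm

A 6-joint arm with a two-finger parallel gripper is mounted at the origin on the work surface. World frame = base frame: x ahead of the robot, y to its left, z up, the work surface at z = 0. Lengths are in m, angles in rad, forces in N, time in s.
With the tool pointing down it reaches from about 0.425 to 0.925 m from the base axis. Payload 12.5 kg.
Tool frame: the origin (TCP) lies at the very end of the fingers, on their centre line; the grasp point (between the pads) lies 19 mm behind it (manip.grip_point_offset is the distance from the TCP to the grasp point, in m); z points along the fingers, y is the line along which they close (so a half turn about z gives the same grasp; the last joint's range is limited). The gripper opens to 85 mm and grips with 20 to 120 N. Pads are 22 mm wide; open, the fingers measure 114 mm over their backs; the gripper's body (76 mm by 85 mm) begins 54 mm behind the grasp point. The pads swing forward as they close: fully open they stand 13 mm farther back than shut.
Start: joints at [1.189, 0.491, 1.559, -0, 1.092, -0.106], TCP at [0.17, 0.601, 0.231] pointing down, gripper open.
Joint ranges: [-3.1, 3.1], [-0.84, 2.19], [0.05, 2.79], [-1.13, 4.28], [0.06, 2.93], [-2.69, 2.69]. Speed limits (rad/s): [2.22, 2.22, 2.79, 3.14, 3.14, 3.14].

### API

Orientations are given as a unit quaternion [x, y, z, w].
In Python, from station import sensors, optics, workorder, manip gives the robot as it stands.
- The arm moves only by the tool send_rows, never from a script. Its argument "motion" is one flat list of numbers, 7 for each row, row after row: the turn, a rotation vector about the tool's x, y, z in degrees, then the shift along the tool's x, y, z in m, then the opening, from 0 (shut) to 1 (fully open). In form: [ax, ay, az, tx, ty, tz, gripper, ax, ay, az, tx, ty, tz, gripper, ...]. A call has 1 to 5 rows; each row shifts and turns the commanded pose from where the row before left it, along the tool's axes as they then stand; what a row does not reach is not made up. A row lasts 1/12 s, in which the tool goes at most 41.7 mm and 7.16 degrees, less where a joint would pass 70% of its speed; a pose out of reach is approached as far as the arm can. A call with a gripper value outside its range is refused whole. The fingers move at their own pace and stop on an object; "force" is the grip in N (left out, the last holds). Time passes only in rows, so rows that do not move let the fingers close. It gives the time, the measured TCP pose, the force, the opening and the grip force at its end, in the units of the state.
- sensors.sense(): the state, without advancing time (a new reading comes with each control period).
- optics.capture(name): name is "scene" or "top" or "wrist"; returns a dict with "img" (400x640x3 uint8, blue, green, red), "fov_y" (degrees; the focal length in pixels is half the picture's height over the tangent of half this angle, whatever the lens; pixels are square), "cx", "cy" (the principal point, pixels), "xyz" and "rotation" of the camera in the world. Camera axes: x right, y up, looking along -z (the intrinsics and any distortion apply to the point x, -y, -z); pixel columns grow to the right and rows downward; lengths in m; the calibration is good to about 2 mm. A picture is of the moment at which its call begins. There is no depth.
- workorder.job_done(): hands the job in; it is judged then, once.
Trained networks look in the newest picture that a camera, given by its name, has taken for a name from the list of things; names that differ only in an ending like _2 or _b are one class to them, and where a whole thing is asked for, a point or a joint stands for the part that bears it (a point fixed in the world has none). Each returns a list of dicts, best first, with "p" (0 to 1); they miss things now and then, are a little off and sometimes report something else, mostly with a low value. They report only what shows in the picture. A call takes as long as a camera call. They do not tell look-alikes from the thing itself.
- optics.cut_out(camera, label): "region" (400x640 bool, what is visible of it) and "rect" ([left, top, right, bottom] in pixels, round what is visible of it).
- optics.pinpoint(camera, label): "location" ([column, row] in pixels: a listed point, or the origin of a listed thing).
The state is a dict: "time_s": time; "joint_positions": joint angles; "dq": joint speeds; "effort": joint torques, N m; "tcp_pos": TCP position; "eef_rot": TCP orientation; "ft_force": force on the tool from outside, world axes, zero at the start; "torque": the same for the moment, N m; "finger_gap": finger opening in m; "finger_force": force on a finger pad.
Only numpy, scipy, OpenCV 4.12 (cv2) and the standard library are available. Lean on these libraries where they do the work, as an engineer would, in place of code of your own. Each camera call takes 0.05 s, during which the arm holds its last target. There are 200 camera calls.

### The job

Reload the label dispenser: thread the bare spindle through all four label rolls standing in the rack until its tip butts gently against the rack's padded end stop, then lift the rolls out together on the spindle and lay it in the dispenser's two saddles, with all four rolls hanging still between the saddles. Do not ram the stop, never drop a roll, and leave the other things on the table undisturbed.

Things in the scene. Friction and masses are not known exactly. Their poses are not given: they have to be found in the camera images.
- spindle: The spindle: one plain round steel tube, 22 mm diameter, 260 mm long, hemispherical ends, both ends alike, 0.11 kg (varies up to 30 percent). Origin at its middle on its axis; its own y axis runs along the tube (z is up at the start). At the start it lies level in the rest, its axis 50 mm above the table.
- rest: Fixed wooden stand on which the spindle lies at the start: base 70 x 140 x 12 mm, two 12 mm thick V blocks at y = +-50 mm, tops 55 mm above the table; both spindle ends overhang. Origin under the middle of its base, y along the spindle. It stands to the left (+y) of the rack, seen from the robot.
- rack: Fixed grey rack holding four rolls on edge. Origin under the middle of its base (100 x 200 x 12 mm) on the table; y runs along the bores. Two V lanes, y = -88 to -36 and +36 to +88 mm, two rolls side by side in each. At each lane end two thin posts 100 mm tall, at |x| = 21 to 31 mm, stop rolls tipping; the spindle passes between them. Rolls come straight up, clear of the posts once raised 50 mm.
- dispenser: Fixed dark steel dispenser, base 90 x 240 x 10 mm, origin under the middle of its base on the table, y along the spindle's final axis. Two upright brackets 10 mm thick at y = +-105 mm end in open V saddles about 50 mm wide at the mouth, tops 101 mm above the table. A tear bar 42 mm tall runs along its -x edge. There is free room to grip the spindle at its middle.
- bore (a point): On the rack: middle of the common axis of the four bores, 95 mm above the table, in the clear 66 mm gap between the lanes (only the 12 mm base below it), where a threaded spindle can be gripped. The rack's +y side is free for threading over a spindle length; only things lower than 62 mm stand there.
- rail (a point): On the rack, at table height under the stop's rail (rack y = -140 mm). The stop is a 32 mm round rubber pad on an upright plate, across the bore axis beyond the rack's -y end. Where it was last set varies and is not told: the pad's face is somewhere at rack y = -118 to -136 mm and must be felt. The pad gives about 0.6 N per mm over 9 mm, then is hard; a touch of 2 to 5 N is enough, 20 N is ramming.
- seat (a point): On the dispenser: where the middle of the spindle's axis comes to lie when it rests in both saddles, 90 mm above the table.
- roll1: A white label roll on a cardboard core: 78 mm outer diameter, 24 mm wide, bore 26 mm through, about 0.09 kg (varies 0.7 to 1.4 times). Origin at the centre of the roll (middle of the bore); its y axis runs along the bore. At the start it stands on edge in the rack, in the lane at y = -36 to -88 mm, outer place.
- roll2: A white label roll on a cardboard core: 78 mm outer diameter, 24 mm wide, bore 26 mm through, about 0.09 kg (varies 0.7 to 1.4 times). Origin at the centre of the roll (middle of the bore); its y axis runs along the bore. At the start it stands on edge in the rack, in the lane at y = -36 to -88 mm, inner place.
- roll3: A white label roll on a cardboard core: 78 mm outer diameter, 24 mm wide, bore 26 mm through, about 0.09 kg (varies 0.7 to 1.4 times). Origin at the centre of the roll (middle of the bore); its y axis runs along the bore. At the start it stands on edge in the rack, in the lane at y = +36 to +88 mm, inner place.
- roll4: A white label roll on a cardboard core: 78 mm outer diameter, 24 mm wide, bore 26 mm through, about 0.09 kg (varies 0.7 to 1.4 times). Origin at the centre of the roll (middle of the bore); its y axis runs along the bore. At the start it stands on edge in the rack, in the lane at y = +36 to +88 mm, outer place.
- knife: Bystander: grey utility knife, body 140 x 26 x 16 mm, lying between rest and rack, to be left alone.
- tape: Bystander: roll of parcel tape lying flat, 104 mm across, 48 mm tall, to be left alone.
- stapler: Bystander: black stapler, 150 x 36 x 46 mm, to be left alone.
- tapestand: Bystander: grey desk tape stand, 180 x 60 x 85 mm, to be left alone.
- mug: Bystander: white cup, 76 mm across, 95 mm tall, to be left alone.
Things that resemble listed ones, but are neither listed nor needed, are in the scene too. What is shaped like the roll3 but orange or pink is not meant.

How it is judged:
By the outcome, as a careful person would: the job done as asked, in the order asked, and still so for the second after the job is handed in, with the robot touching nothing.
It also fails if it takes over 72 s, if anything falls off the work surface, if the arm or the gripper's body presses on something with over 40 N, if the wrist force passes 120 N, or if a joint passes its speed limit or range.

## Working session

There is one attempt and no reset: what is moved stays moved. The work goes in short steps, Python scripts to look and compute and a tool call to move; the robot and the scene stay as the last step left them, time stands still between calls to the robot, and variables do not carry over. Pictures are saved under pics/ and viewed, at most 10 in all, crops included, and the job is handed in when it is done.

Besides the shell and the picture viewer there is one more tool, called after "Call:" as name(argument=value, ...) on one line, values as JSON. send_rows: Moves the arm, as the interface text tells. Its arguments: {"type":"object","properties":{"motion":{"type":"array","items":{"type":"number"}},"force":{"type":"number"}},"required":["motion"]}

```bash
mkdir -p pics; ls; cat > h.py <<'E'
import numpy as np, cv2
from station import sensors, optics, workorder, manip
def cap(n):
    c=optics.capture(n); return c
def f(c): return 200/np.tan(np.radians(c['fov_y'])/2)
def R(c): return np.array(c['rotation']).reshape(3,3)
def ray(c,u,v):
    d=np.array([(u-c['cx'])/f(c),-(v-c['cy'])/f(c),-1.]); return R(c)@d
def at(c,u,v,z):
    d=ray(c,u,v); o=np.array(c['xyz']); return o+d*(z-o[2])/d[2]
def proj(c,p):
    q=R(c).T@(np.array(p)-np.array(c['xyz'])); return np.array([c['cx']+f(c)*q[0]/-q[2], c['cy']+f(c)*q[1]/q[2]])
E
python3 - <<'E'
from h import *
np.set_printoptions(precision=4,suppress=True)
for n in ['scene','top']:
    c=cap(n); cv2.imwrite(f'pics/{n}0.png',c['img'])
    print(n,{k:v for k,v in c.items() if k!='img'})
    for l,z in [('spindle',.05),('rest',0),('rack',0),('dispenser',0),('bore',.095),('rail',0),('seat',.09),('roll1',.095),('roll3',.095),('knife',.008),('mug',.04),('tape',.02),('stapler',.02),('tapestand',.04)]:
        for d in optics.pinpoint(n,l)[:6]:
            print(l,np.round(d['location'],1),round(d['p'],2),at(c,*d['location'],z)[:2])
print(sensors.sense())
E
```

```text
pics
scene {'fov_y': 55.06244427845656, 'cx': 318.24696675018595, 'cy': 201.83876550205147, 'xyz': array([ 1.2768, -0.1527,  0.6293]), 'rotation': array([0.3539, 0.289 , 0.5717, 0.6814])}Traceback (most recent call last):
  File "<stdin>", line 8, in <module>
  File "h.py", line 10, in at
    d=ray(c,u,v); o=np.array(c['xyz']); return o+d*(z-o[2])/d[2]
  File "h.py", line 8, in ray
    d=np.array([(u-c['cx'])/f(c),-(v-c['cy'])/f(c),-1.]); return R(c)@d
                                                                 ~^^^
  File "h.py", line 6, in R
    def R(c): return np.array(c['rotation']).reshape(3,3)
                     ~~~~~~~~~~~~~~~~~~~~~~~~~~~~~~~^^^^^
ValueError: cannot reshape array of size 4 into shape (3,3)
```

```bash
sed -i 's/^def R.*/from scipy.spatial.transform import Rotation as Ro\ndef R(c): return Ro.from_quat(c["rotation"]).as_matrix()/' h.py
python3 - <<'E'
from h import *
np.set_printoptions(precision=4,suppress=True)
for n in ['scene','top']:
    c=cap(n); cv2.imwrite(f'pics/{n}0.png',c['img'])
    print(n,{k:v for k,v in c.items() if k!='img'})
    for l,z in [('spindle',.05),('rest',0),('rack',0),('dispenser',0),('bore',.095),('rail',0),('seat',.09),('roll1',.095),('knife',.008),('mug',.04),('tape',.02),('stapler',.02),('tapestand',.04)]:
        for d in optics.pinpoint(n,l)[:6]:
            print(l,np.round(d['location'],1),round(d['p'],2),at(c,*d['location'],z)[:2])
print(sensors.sense())
a=[cv2.imread(f'pics/{n}0.png') for n in ['scene','top']]
E
```

```text
scene {'fov_y': 55.06244427845656, 'cx': 318.24696675018595, 'cy': 201.83876550205147, 'xyz': array([ 1.2768, -0.1527,  0.6293]), 'rotation': array([0.3539, 0.289 , 0.5717, 0.6814])}
spindle [397.3 220.1] 0.83 [0.5894 0.1748]
rest [396.5 232.7] 0.78 [0.579  0.1833]
rack [254.9 252.4] 0.67 [ 0.5918 -0.1739]
rack [226.1 219.5] 0.55 [ 0.4526 -0.2426]
dispenser [327.1 199.6] 0.8 [0.4073 0.038 ]
bore [251.  214.6] 0.63 [ 0.5681 -0.1735]
rail [194.  252.7] 0.87 [ 0.5687 -0.3156]
rail [216.6 221.4] 0.17 [ 0.4566 -0.2669]
seat [328.8 177.7] 0.8 [0.434 0.035]
roll1 [229.2 219. ] 0.95 [ 0.5763 -0.2222]
roll1 [218.5 221.2] 0.89 [ 0.5804 -0.2456]
roll1 [142.3 258.3] 0.85 [ 0.675  -0.3896]
roll1 [253.4 183. ] 0.64 [ 0.4355 -0.1623]
roll1 [287.9 216.4] 0.61 [ 0.5886 -0.0915]
knife [323.5 240.5] 0.69 [ 0.5862 -0.0072]
mug [497.3 243.4] 0.81 [0.6987 0.3791]
tape [183.9 210.9] 0.83 [ 0.4235 -0.3489]
stapler [439.9 192.8] 0.65 [0.4548 0.3544]
tapestand [357.9 301.1] 0.94 [0.8067 0.0175]
tapestand [397.4 217.1] 0.18 [0.566  0.1849]
top {'fov_y': 42.708940748594856, 'cx': 322.17390228419583, 'cy': 198.3
[... 748 characters left out ...]
 [182.3 161.7] 0.81 [0.6573 0.3931]
mug [313.2 252. ] 0.16 [0.4165 0.0262]
tape [449.3 262.7] 0.93 [ 0.3944 -0.3475]
stapler [188.7 249. ] 0.88 [0.4176 0.3701]
tapestand [315.3 126. ] 0.78 [0.7646 0.0279]
{'time_s': 1.5, 'joint_positions': array([ 1.1894,  0.4909,  1.5589,  0.    ,  1.0917, -0.1056]), 'dq': array([ 0.0007,  0.0003, -0.0009, -0.0016, -0.0003, -0.0018]), 'effort': array([ -0.    , -61.8271, -26.1839,  -0.0001,   0.0005,   0.    ]), 'tcp_pos': array([0.1702, 0.6014, 0.2313]), 'eef_rot': array([ 0.1375,  0.9905,  0.    , -0.    ]), 'ft_force': array([ 1.0607,  0.0472, -0.4112]), 'torque': array([-0.0089,  0.0149,  0.0438]), 'finger_force': 0.0, 'finger_gap': 0.08516395623539123}
```

View pics/scene0.png

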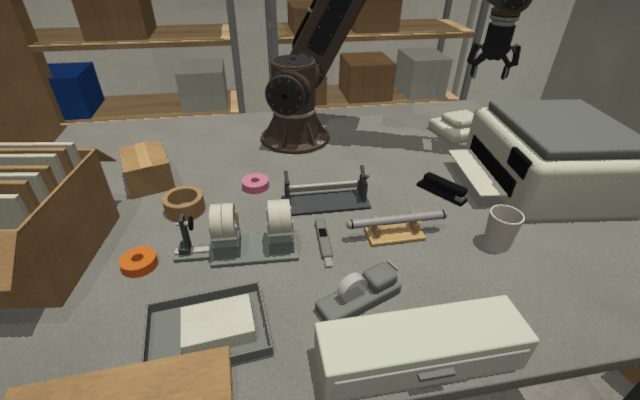

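View pics/top0.png

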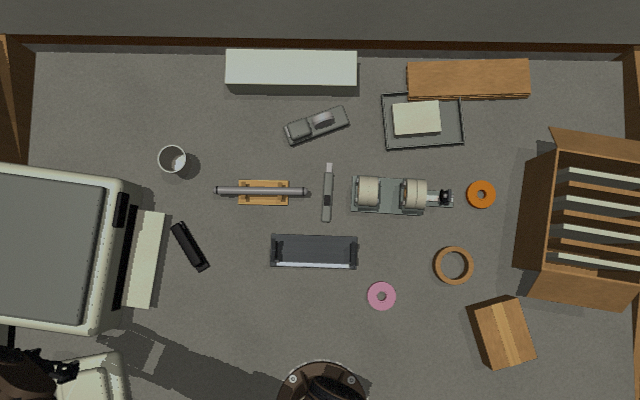

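Scene shows the spindle at (397,220) on its rest, the rack with white rolls at (254,240), the dispenser at (327,195), and the stop at (187,235). Orange and pink look-alike rolls are at (139,261) and (256,183), and a tape stand with a white roll at (355,290). In top view the spindle is at (262,191), the rack at (388,195) and the dispenser at (314,251); the white pair at (368,190) and the white pair at (414,194) are the rolls I want. I'll move the wrist camera over the rest.

Call:
send_rows(motion=[0, 0, 7, 0, 0, -0.024, 1, 0, 0, 7, 0, 0, -0.024, 1, 0, 0, 7, 0, 0, -0.024, 1, 0, 0, 7, 0, 0, -0.024, 1, 0, 0, 7, 0, 0, -0.024, 1])

```text
time_s: 1.92
tcp_pos: [0.1701, 0.6012, 0.3526]
eef_rot: [0.432, 0.902, 0.0, -0.0]
ft_force: [0.7, 0.8, 0.8]
finger_gap: 0.0855
finger_force: 0.0
```

Call:
send_rows(motion=[0, 0, 7, 0, 0, 0, 1, 0, 0, 7, 0, 0, 0, 1, 0, 0, 7, 0, 0, 0, 1, 0, 0, 7, 0, 0, 0, 1, 0, 0, 7, 0, 0, 0, 1])

```text
time_s: 2.33
tcp_pos: [0.1702, 0.6013, 0.3514]
eef_rot: [0.683, 0.73, 0.0, -0.0]
ft_force: [-0.3, -0.2, -0.1]
finger_gap: 0.0854
finger_force: 0.0
```

Call:
send_rows(motion=[0, 0, 4.2, 0, 0, 0, 1, 0, 0, 0, -0.03, 0.025, 0, 1, 0, 0, 0, -0.03, 0.025, 0, 1, 0, 0, 0, -0.03, 0.025, 0, 1, 0, 0, 0, -0.03, 0.025, 0, 1])

```text
time_s: 2.75
tcp_pos: [0.2707, 0.48, 0.3513]
eef_rot: [0.707, 0.707, 0.0, 0.0]
ft_force: [0.3, 0.3, -0.1]
finger_gap: 0.0852
finger_force: 0.0
```

Call:
send_rows(motion=[0, 0, 0, -0.03, 0.025, 0, 1, 0, 0, 0, -0.03, 0.025, 0, 1, 0, 0, 0, -0.03, 0.025, 0, 1, 0, 0, 0, -0.03, 0.025, 0, 1, 0, 0, 0, -0.03, 0.025, 0, 1])

```text
time_s: 3.17
tcp_pos: [0.396, 0.3297, 0.3516]
eef_rot: [0.707, 0.707, 0.0, 0.0]
ft_force: [0.4, 0.1, 0.7]
finger_gap: 0.0854
finger_force: 0.0
```

Call:
send_rows(motion=[0, 0, 0, -0.03, 0.025, 0, 1, 0, 0, 0, -0.03, 0.025, 0, 1, 0, 0, 0, -0.03, 0.025, 0, 1, 0, 0, 0, -0.03, 0.025, 0, 1, 0, 0, 0, -0.03, 0.025, 0, 1])

```text
time_s: 3.58
tcp_pos: [0.5211, 0.1796, 0.3515]
eef_rot: [0.707, 0.707, 0.0, 0.0]
ft_force: [-0.1, 0.7, -0.4]
finger_gap: 0.0855
finger_force: 0.0
```

```bash
cat >> h.py <<'E'
np.set_printoptions(precision=4,suppress=True)
def st():
    s=sensors.sense(); r=Ro.from_quat(s['eef_rot']).as_matrix()
    print('t',round(s['time_s'],2),'tcp',s['tcp_pos'],'toolx',r[:,0],'toolz',r[:,2],'F',s['ft_force'],'T',s['torque'],'gap',round(s['finger_gap'],4),'gf',round(s['finger_force'],1)); return s
def look(n,labs,save=None):
    c=cap(n)
    if save: cv2.imwrite(f'pics/{save}.png',c['img'])
    for l,z in labs:
        for d in optics.pinpoint(n,l)[:5]:
            print(l,np.round(d['location'],1),round(d['p'],2),at(c,*d['location'],z)[:2])
    return c
E
python3 - <<'E'
from h import *
s=st(); print(s['joint_positions'])
c=look('wrist',[('spindle',.05),('rest',0)],'w1')
print(c['fov_y'],c['cx'],c['cy'],c['xyz'],R(c))
E
```

```text
t 3.58 tcp [0.5211 0.1796 0.3515] toolx [0.0001 1.     0.0002] toolz [ 0.0004  0.0002 -1.    ] F [-0.1118  0.664  -0.3547] T [ 0.0633  0.0144 -0.0098] gap 0.0855 gf 0.0
[0.212  0.2823 1.5648 0.0001 1.2941 0.2121]
spindle [371.1 155.1] 0.98 [0.5827 0.1733]
spindle [261.6 239. ] 0.41 [0.4341 0.0542]
rest [370.4 144.2] 0.92 [0.588  0.1788]
59.98565565050814 323.0017916302932 201.6510165561461 [0.5203 0.2636 0.4927] [[ 1.      0.0011 -0.0003]
 [-0.0009  0.9445  0.3285]
 [ 0.0007 -0.3285  0.9445]]
```

View pics/w1.png

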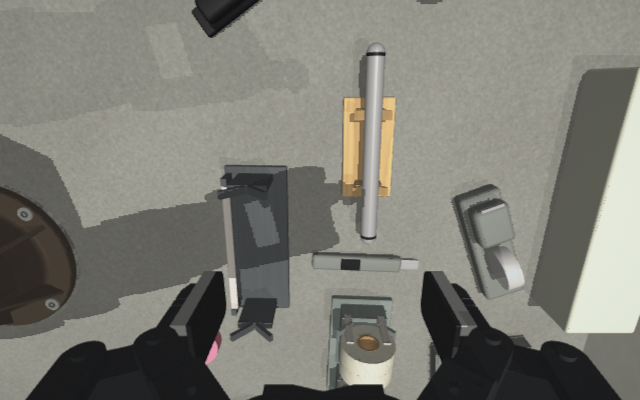

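The wrist view shows the spindle clearly on the wooden rest, running (375,47)–(369,238). The knife is at (360,262), the rack's near roll at (368,350) and the dispenser at (258,235).

Call:
send_rows(motion=[0, 0, 0, -0.038, 0.006, 0, 1, 0, 0, 0, -0.038, 0.006, 0, 1, 0, 0, 0, -0.038, 0.006, 0, 1, 0, 0, 0, -0.038, 0.006, 0, 1, 0, 0, 0, -0.038, 0.006, 0, 1])

```text
time_s: 4.15
tcp_pos: [0.5497, -0.0091, 0.3516]
eef_rot: [0.707, 0.708, 0.0, 0.0]
ft_force: [-0.2, 0.2, 0.4]
finger_gap: 0.0856
finger_force: 0.0
```

```bash
python3 - <<'E'
from h import *
st()
c=look('wrist',[('spindle',.05),('rest',0),('dispenser',0),('seat',.09),('bore',.095)],'w2')
print(c['xyz'],R(c))
c=look('top',[])
for n in ['wrist','top']:
  c=cap(n)
  for d in optics.cut_out(n,'spindle')[:2]: print(n,d['p'],d['rect'])
E
```

```text
t 4.15 tcp [ 0.5497 -0.0091  0.3516] toolx [-0.0015  1.      0.0003] toolz [ 0.0004  0.0003 -1.    ] F [-0.2251  0.2327  0.4188] T [ 0.0501 -0.0624  0.0289] gap 0.0856 gf 0.0
dispenser [234.2 116.7] 0.57 [0.426  0.0283]
seat [207.4 125.6] 0.79 [0.417  0.0268]
bore [344.7 278. ] 0.75 [ 0.5778 -0.1698]
[0.5488 0.0749 0.4928] [[ 1.     -0.0005 -0.0009]
 [ 0.0007  0.9445  0.3284]
 [ 0.0007 -0.3284  0.9445]]
wrist 0.72 [343.6, 1.2, 365.9, 108.3]
top 0.93 [215.7, 186.0, 286.2, 195.6]
```

Call:
send_rows(motion=[0, 0, 0, -0.038, 0.005, 0, 1, 0, 0, 0, -0.038, 0.005, 0, 1, 0, 0, 0, -0.038, 0.005, 0, 1, 0, 0, 0, -0.038, 0.005, 0, 1, 0, 0, 0, -0.038, 0.005, 0, 1])

```text
time_s: 5.12
tcp_pos: [0.5752, -0.1998, 0.3514]
eef_rot: [0.707, 0.707, 0.0, 0.0]
ft_force: [0.4, 0.6, 1.0]
finger_gap: 0.0855
finger_force: 0.0
```

```bash
python3 - <<'E'
from h import *
st()
c=look('wrist',[('rack',0),('bore',.095),('rail',0),('roll1',.095)],'w3')
E
```

```text
t 5.12 tcp [ 0.5752 -0.1998  0.3514] toolx [-0.0009  1.      0.    ] toolz [ 0.0003  0.     -1.    ] F [0.4    0.5609 1.0498] T [ 0.0257 -0.0201 -0.0262] gap 0.0855 gf 0.0
rack [325.2 127.3] 0.69 [ 0.5778 -0.1769]
bore [328.3 133.1] 0.79 [ 0.5807 -0.1716]
bore [322.9 197.1] 0.18 [ 0.5745 -0.2483]
rail [322.4 215.9] 0.85 [ 0.5738 -0.3102]
roll1 [333.1 289. ] 0.91 [ 0.5881 -0.3773]
roll1 [328.2  90.6] 0.8 [ 0.5803 -0.1256]
roll1 [122.5 116.3] 0.63 [ 0.3504 -0.153 ]
roll1 [325.2 196.6] 0.62 [ 0.5773 -0.2477]
roll1 [328. 178.] 0.57 [ 0.5806 -0.2244]
```

View pics/w3.png

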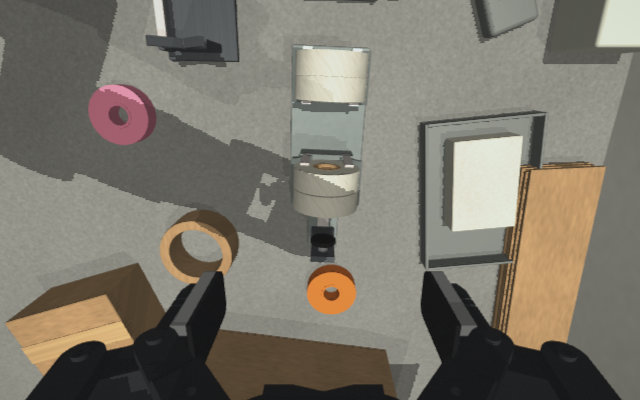

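The rack sits at columns 291–370, rows 45–220. White rolls are at (330,75) and (325,190), the stop plate is at (322,240), and the orange look-alike is at (332,289). Next is one close crop of the rack for edges.

```bash
python3 - <<'E'
from h import *
im=cv2.imread('pics/w3.png')
a=cv2.resize(im[35:275,280:380],None,fx=2.5,fy=2.5,interpolation=cv2.INTER_CUBIC)
im=cv2.imread('pics/w2.png')
cv2.imwrite('pics/crop3.png',np.hstack([a,cv2.resize(im[160:400,290:410],None,fx=2.5,fy=2.5,interpolation=cv2.INTER_CUBIC)]))
# spindle axis from w1
im=cv2.imread('pics/w1.png').astype(int); 
from types import SimpleNamespace
c=dict(fov_y=59.98565565050814,cx=323.0018,cy=201.651,xyz=[.5203,.2636,.4927],rotation=Ro.from_matrix([[1,.0011,-.0003],[-.0009,.9445,.3285],[.0007,-.3285,.9445]]).as_quat())
for v in list(range(60,100,10))+list(range(200,236,8)):
    r=im[v,340:405]; print(v,' '.join(str(int(x)) for x in r[14:50].sum(1)//3))
E
```

```text
60 136 138 139 137 137 121 98 90 81 81 82 82 87 104 124 141 151 160 166 174 184 199 217 215 192 178 172 163 155 142 128 134 146 146 147 149
70 138 138 141 143 143 118 85 84 84 84 84 79 89 112 130 145 155 163 168 177 189 206 215 203 185 177 168 159 149 136 140 150 152 154 154 150
80 133 134 138 140 116 83 83 85 87 86 84 83 97 120 137 149 159 166 172 182 194 214 214 193 180 173 164 156 143 130 137 149 148 150 154 156
90 139 140 141 142 140 116 84 82 82 82 82 87 106 126 143 154 162 168 176 186 201 214 206 187 178 168 159 150 137 138 148 148 147 145 147 151
200 85 87 86 85 85 87 86 82 84 92 128 156 164 170 175 182 192 193 185 180 170 159 146 132 142 153 152 151 149 149 149 153 155 152 152 151
208 140 139 115 85 86 85 86 89 108 132 148 159 167 172 177 185 192 188 182 176 166 156 139 129 141 154 152 150 150 152 153 150 150 150 151 151
216 144 120 85 84 83 85 82 92 117 137 151 162 169 174 178 188 191 185 180 172 162 150 133 139 153 152 150 151 153 155 153 151 152 155 155 153
224 156 129 93 93 94 94 89 99 123 142 154 164 170 175 181 189 189 183 178 169 158 144 134 141 146 145 146 149 152 151 148 147 149 150 150 148
232 151 150 128 97 95 94 93 106 129 146 158 166 171 176 183 189 185 181 174 165 154 137 141 154 154 153 153 153 151 151 151 149 146 145 148 149
```

View pics/crop3.png

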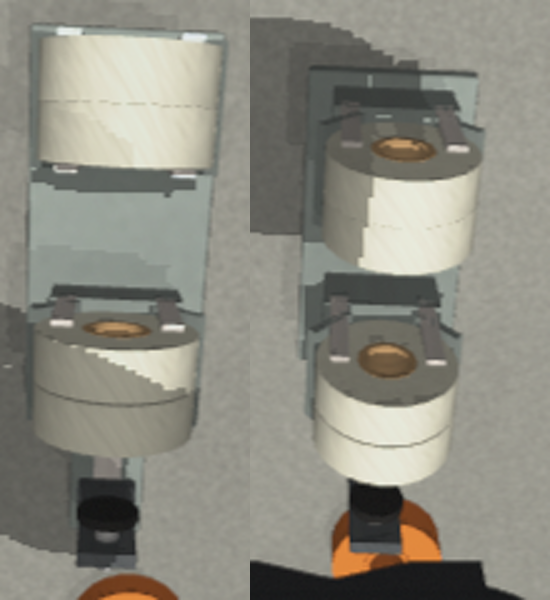

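```bash
python3 - <<'E'
from h import *
def C(xyz): return dict(fov_y=59.98565565050814,cx=323.0018,cy=201.651,xyz=xyz,rotation=Ro.from_matrix([[1,0,-.0003],[0,.9445,.3285],[.0003,-.3285,.9445]]).as_quat())
c1=C([.5203,.2636,.4927]); c2=C([.5488,.0749,.4928]); c3=C([.5743,-.1158,.4927])
print('sp'); P=np.array([at(c1,u,v,.05) for u,v in [(375.2,60),(374.7,70),(374.1,90),(369.3,208),(368.5,224),(368.2,232)]]); print(P); print(np.polyfit(P[:,1],P[:,0],1))
e=[at(c1,375.3,43,.05),at(c1,368.3,240,.05)]; print('ends',e)
def post(c,L):
    for a,b in L:
        A,B=at(c,*a,.1),at(c,*b,.1); print('mid',(A+B)/2,'sep',B[:2]-A[:2])
post(c3,[((307.6,47.8),(358.4,49.8)),((306,103),(354,105)),((304.4,164.2),(349.2,166.2))])
post(c2,[((330,217.5),(372.8,219.2)),((326,303.2),(363.2,304.8))])
print('bore',at(c2,351.6,219.6,.095),at(c2,344.8,304,.095),at(c3,326.8,166.2,.095))
E
```

```text
sp
[[0.5822 0.2872 0.05  ]
 [0.5822 0.2762 0.05  ]
 [0.5826 0.2534 0.05  ]
 [0.5835 0.1005 0.05  ]
 [0.5834 0.0769 0.05  ]
 [0.5835 0.0648 0.05  ]]
[-0.0058  0.5839]
ends [array([0.5815, 0.3056, 0.05  ]), array([0.5842, 0.0525, 0.05  ])]
mid [ 0.5848 -0.084   0.1   ] sep [ 0.0529 -0.0019]
mid [ 0.5821 -0.1394  0.1   ] sep [ 0.0525 -0.0021]
mid [ 0.5788 -0.2077  0.1   ] sep [ 0.0519 -0.0024]
mid [ 0.5836 -0.0833  0.1   ] sep [ 0.0523 -0.0022]
mid [ 0.5778 -0.2067  0.1   ] sep [ 0.0498 -0.0025]
bore [ 0.5843 -0.087   0.095 ] [ 0.5785 -0.2103  0.095 ] [ 0.5789 -0.2101  0.095 ]
```

Call:
send_rows(motion=[0, 0, -0.3, 0.038, 0, 0, 1, 0, 0, 0, 0.038, 0.001, 0, 1, 0, 0, 0, 0.038, 0.001, 0, 1, 0, 0, 0, 0.038, 0.001, 0, 1, 0, 0, 0, 0.038, 0.001, 0, 1])

```text
time_s: 5.78
tcp_pos: [0.5775, -0.0052, 0.3518]
eef_rot: [0.705, 0.71, 0.0, 0.0]
ft_force: [1.0, 0.4, 0.1]
finger_gap: 0.0853
finger_force: 0.0
```

Call:
send_rows(motion=[0, 0, 0, 0.038, 0.001, 0, 1, 0, 0, 0, 0.038, 0.001, 0, 1, 0, 0, 0, 0.038, 0.001, 0, 1, 0, 0, 0, 0.038, 0.001, 0, 1, 0, 0, 0, 0.038, 0, 0, 1])

```text
time_s: 6.2
tcp_pos: [0.5801, 0.1849, 0.3519]
eef_rot: [0.704, 0.71, 0.0, 0.0]
ft_force: [-0.2, -0.6, -0.9]
finger_gap: 0.0857
finger_force: 0.0
```

Call:
send_rows(motion=[0, 0, 0, 0.038, 0, 0, 1, 0, 0, 0, 0.038, 0, 0, 1, 0, 0, 0, 0.037, 0, 0, 1, 0, 0, 0, 0, 0, 0.035, 1, 0, 0, 0, 0, 0, 0.035, 1])

```text
time_s: 6.62
tcp_pos: [0.5794, 0.2984, 0.2822]
eef_rot: [0.703, 0.711, 0.002, 0.001]
ft_force: [0.7, -0.4, -1.2]
finger_gap: 0.0853
finger_force: 0.0
```

Call:
send_rows(motion=[0, 0, 0, 0, 0, 0.035, 1, 0, 0, 0, 0, 0, 0.035, 1, 0, 0, 0, 0, 0, 0.035, 1, 0, 0, 0, 0, 0, 0.035, 1, 0, 0, 0, 0, 0, 0, 1])

```text
time_s: 7.03
tcp_pos: [0.5771, 0.2948, 0.1355]
eef_rot: [0.705, 0.71, -0.004, -0.002]
ft_force: [-0.5, -1.0, -0.6]
finger_gap: 0.0855
finger_force: 0.0
```

```bash
python3 - <<'E'
from h import *
s=st()
c=look('wrist',[('spindle',.05)],'w4'); print(c['xyz'])
for d in optics.cut_out('wrist','spindle')[:1]:
    m=d['region']; print(d['p'],d['rect'])
    for v in range(0,400,20):
        x=np.flatnonzero(m[v])
        if len(x): print(v,x.min(),x.max(),at(c,(x.min()+x.max())/2,v,.05)[:2])
E
```

```text
t 7.03 tcp [0.5771 0.2948 0.1355] toolx [-0.0071  1.     -0.0032] toolz [-0.0089 -0.0032 -1.    ] F [-0.467  -0.9771 -0.5681] T [0.003  0.0465 0.0221] gap 0.0855 gf 0.0
[0.577  0.3793 0.2764]
0.78 [317.3, 191.6, 349.6, 393.3]
200 320 347 [0.5828 0.301 ]
220 319 348 [0.5831 0.2861]
240 319 348 [0.5833 0.2705]
260 318 347 [0.5829 0.2543]
280 318 346 [0.5827 0.2373]
300 318 346 [0.583  0.2196]
320 318 345 [0.5829 0.2011]
340 319 345 [0.5836 0.1817]
360 319 344 [0.5835 0.1614]
380 320 343 [0.5838 0.14  ]
```

View pics/w4.png

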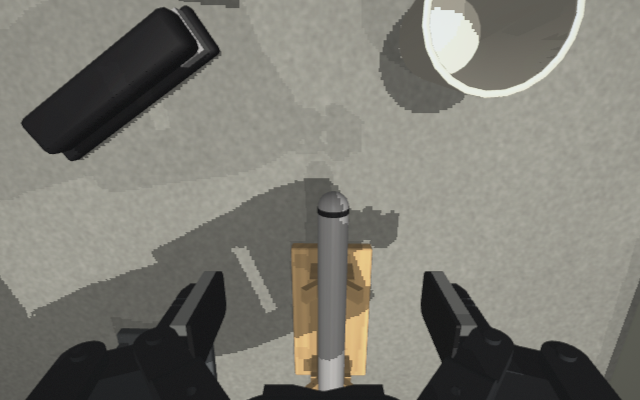

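The wrist close-up shows the spindle's +y end at (333,193), running down the image at columns 318–348 between the open fingers. This is the plain steel tube on the wooden rest, so the choice is right.

Call:
send_rows(motion=[0, 0, 0, 0, 0.003, 0, 1, 0, 0, 0, 0, 0.003, 0, 1, 0, 0, 0, 0, 0, 0, 1])

```text
time_s: 7.43
tcp_pos: [0.5879, 0.2948, 0.1432]
eef_rot: [0.705, 0.709, 0.001, 0.001]
ft_force: [0.3, 0.6, -0.7]
finger_gap: 0.0857
finger_force: 0.0
```

```bash
python3 - <<'E'
from h import *
s=st()
E
```

```text
t 7.43 tcp [0.5879 0.2948 0.1432] toolx [-0.0052  1.      0.0011] toolz [ 0.0029  0.0012 -1.    ] F [ 0.2582  0.6182 -0.7021] T [-0.0425 -0.0218  0.0272] gap 0.0857 gf 0.0
```

Call:
send_rows(motion=[0, 0, 0, 0, -0.0035, 0.02, 1, 0, 0, 0, 0, 0, 0.025, 1, 0, 0, 0, 0, 0, 0.025, 1, 0, 0, 0, 0, 0, 0.02, 1, 0, 0, 0, 0, 0, 0.01, 1])

```text
time_s: 7.85
tcp_pos: [0.5828, 0.2941, 0.0397]
eef_rot: [0.705, 0.709, -0.001, -0.0]
ft_force: [-0.1, -0.4, -0.0]
finger_gap: 0.0855
finger_force: 0.0
```

Call:
send_rows(motion=[0, 0, 0, 0, 0, 0.008, 1, 0, 0, 0, 0, 0, 0, 1, 0, 0, 0, 0, 0, 0, 1])

```text
time_s: 8.1
tcp_pos: [0.5837, 0.2946, 0.0341]
eef_rot: [0.705, 0.709, 0.0, 0.0]
ft_force: [0.0, 1.0, 0.5]
finger_gap: 0.0856
finger_force: 0.0
```

```bash
python3 - <<'E'
from h import *
s=st()
c=cap('wrist'); print(c['xyz'])
for d in optics.cut_out('wrist','spindle')[:1]:
    m=d['region']; print(d['p'],d['rect'])
    for v in range(0,400,20):
        x=np.flatnonzero(m[v])
        if len(x): print(v,x.min(),x.max(),at(c,(x.min()+x.max())/2,v,.05)[:2])
E
```

```text
t 8.1 tcp [0.5837 0.2946 0.0341] toolx [-0.0052  1.      0.0004] toolz [ 0.0009  0.0004 -1.    ] F [0.0467 1.0384 0.5268] T [ 0.0414 -0.0233 -0.0135] gap 0.0856 gf 0.0
[0.5825 0.3786 0.1753]
0.62 [295.0, 263.2, 349.4, 395.0]
280 298 346 [0.5826 0.3006]
300 296 348 [0.5826 0.2908]
320 298 346 [0.5826 0.2806]
340 298 346 [0.5827 0.2699]
360 299 345 [0.5827 0.2587]
380 300 345 [0.583 0.247]
```

Call:
send_rows(motion=[0, 0, 0, 0, -0.0005, 0.003, 0.6, 0, 0, 0, 0, 0, 0, 0.4, 0, 0, 0, 0, 0, 0, 0.2, 0, 0, 0, 0, 0, 0, 0, 0, 0, 0, 0, 0, 0, 0], force=40)

```text
time_s: 8.62
tcp_pos: [0.5829, 0.2945, 0.0305]
eef_rot: [0.705, 0.709, 0.0, 0.0]
ft_force: [-0.2, -1.0, 0.3]
finger_gap: 0.0256
finger_force: 0.0
```

Call:
send_rows(motion=[0, 0, 0, 0, 0, 0, 0, 0, 0, 0, 0, 0, 0, 0, 0, 0, 0, 0, 0, 0, 0, 0, 0, 0, 0, 0, 0, 0, 0, 0, 0, 0, 0, 0, 0], force=110)

```text
time_s: 9.03
tcp_pos: [0.5829, 0.2945, 0.0304]
eef_rot: [0.705, 0.709, 0.0, 0.0]
ft_force: [1.4, -0.2, 1.1]
finger_gap: 0.0189
finger_force: 107.4
```

```bash
python3 - <<'E'
from h import *
s=st()
c=cap('wrist'); print(c['xyz'],R(c)[:,2])
for d in optics.cut_out('wrist','spindle')[:1]:
    m=d['region']; print(d['p'],d['rect'])
    for v in range(0,400,20):
        x=np.flatnonzero(m[v])
        if len(x): print(v,x.min(),x.max(),at(c,(x.min()+x.max())/2,v,.05)[:2])
E
```

```text
t 9.03 tcp [0.5829 0.2945 0.0304] toolx [-0.0053  1.      0.0002] toolz [ 0.0004  0.0002 -1.    ] F [ 1.3689 -0.2206  1.1082] T [-0.0729 -0.147   0.0608] gap 0.0189 gf 107.4
[0.5817 0.3785 0.1716] [-0.0021  0.3285  0.9445]
0.95 [298.7, 265.1, 350.3, 390.8]
280 301 346 [0.5824 0.3028]
300 301 346 [0.5824 0.2933]
320 301 346 [0.5825 0.2834]
340 300 347 [0.5825 0.273 ]
360 300 348 [0.5828 0.2621]
380 300 347 [0.5826 0.2508]
```

Call:
send_rows(motion=[0, 0, 0, 0, 0, -0.005, 0, 0, 0, 0, 0, 0, -0.01, 0, 0, 0, 0, 0, 0, -0.01, 0, 0, 0, 0, 0, 0, -0.01, 0, 0, 0, 0, 0, 0, -0.01, 0], force=120)

```text
time_s: 9.55
tcp_pos: [0.5828, 0.2945, 0.0768]
eef_rot: [0.705, 0.709, 0.0, 0.0]
ft_force: [0.0, -0.2, -1.6]
finger_gap: 0.0185
finger_force: 117.3
```

Call:
send_rows(motion=[0, 0, 0, 0, 0, 0, 0, 0, 0, 0, 0, 0, 0, 0, 0, 0, 0, 0, 0, 0, 0])

```text
time_s: 9.8
tcp_pos: [0.5826, 0.2944, 0.0752]
eef_rot: [0.705, 0.709, -0.0, -0.0]
ft_force: [-0.2, -0.3, -0.9]
finger_gap: 0.0188
finger_force: 117.3
```

```bash
python3 - <<'E'
from h import *
s=st()
c=cap('wrist'); 
for d in optics.cut_out('wrist','spindle')[:1]:
    m=d['region']; print(d['p'],d['rect'])
    for v in range(260,400,20):
        x=np.flatnonzero(m[v])
        if len(x): print(v,x.min(),x.max(),at(c,(x.min()+x.max())/2,v,s['tcp_pos'][2]+.0195)[:2])
c=cap('scene'); d=optics.cut_out('scene','spindle')[0]; m=d['region']; print(d['p'],d['rect'])
cols=np.arange(int(d['rect'][0])+4,int(d['rect'][2])-4,4)
mid=[(u,np.flatnonzero(m[:,u]).mean(),m[:,u].sum()) for u in cols if m[:,u].any()]
print(np.round(mid,1).tolist())
z=s['tcp_pos'][2]+.0195
p=s['tcp_pos'].copy(); p[2]=z
for k in (0.016,0,-.05,-.1,-.15,-.2,-.244): print(k,proj(c,p+k*np.array([-.0053,1,0])))
im=c['img']; cv2.imwrite('pics/s5.png',cv2.resize(im[140:290,320:480],None,fx=5,fy=4,interpolation=cv2.INTER_CUBIC)[:600])
E
```

```text
t 9.8 tcp [0.5826 0.2944 0.0752] toolx [-0.0052  1.      0.    ] toolz [-0.0002  0.     -1.    ] F [-0.221  -0.263  -0.9087] T [ 0.1235 -0.0169  0.0013] gap 0.0188 gf 117.3
0.77 [297.3, 266.1, 351.0, 392.5]
280 301 345 [0.5818 0.3026]
300 300 346 [0.5819 0.2931]
320 301 346 [0.5821 0.2832]
340 300 347 [0.5822 0.2728]
360 300 348 [0.5825 0.262 ]
380 300 347 [0.5823 0.2506]
0.94 [346.6, 195.1, 442.1, 212.7]
[[350.0, 210.5, 8.0], [354.0, 210.5, 8.0], [358.0, 210.0, 9.0], [362.0, 209.0, 9.0], [366.0, 209.0, 9.0], [370.0, 208.5, 10.0], [374.0, 207.5, 10.0], [378.0, 207.0, 11.0], [382.0, 206.5, 10.0], [386.0, 206.0, 9.0], [390.0, 205.5, 8.0], [394.0, 205.0, 9.0], [398.0, 205.0, 9.0], [402.0, 204.5, 10.0], [406.0, 204.0, 9.0], [410.0, 203.5, 10.0], [414.0, 202.5, 10.0], [418.0, 202.5, 10.0], [422.0, 202.0, 9.0], [426.0, 201.5, 8.0], [430.0, 201.0, 7.0], [434.0, 200.5, 8.0]]
0.016 [451.6449 198.2464]
0 [445.5391 198.8867]
-0.05 [426.2462 200.9098]
-0.1 [406.6255 202.9674]
-0.15 [386.6684 205.0602]
-0.2 [366.3661 207.1892]
-0.244 [348.2076 209.0935]
```

```bash
python3 - <<'E'
from h import *
c=cap('scene'); s=sensors.sense()
cv2.imwrite('pics/s5full.png',c['img'])
def fit(img,p0,d,ks):
    g=cv2.GaussianBlur(cv2.cvtColor(img,cv2.COLOR_BGR2GRAY),(0,0),0.6).astype(float)
    out=[]
    for k in ks:
        u,v=proj(c,p0+k*d); u0=int(round(u)); 
        # predicted row at col u0
        u2,v2=proj(c,p0+(k+.001)*d); vp=v+(u0-u)*(v2-v)/(u2-u)
        col=g[int(vp)-10:int(vp)+12,u0]; gr=np.diff(col)
        out.append((k,vp,list(np.round(col-0).astype(int))))
    return out
for name,im,p,d,ks in [('old',cv2.imread('pics/scene0.png'),np.array([.5829,.179,.05]),np.array([-.0058,1,0]),np.arange(-.115,.12,.023)),('new',c['img'],np.array([.5826,.2944-.114,s['tcp_pos'][2]+.0196]),np.array([-.0053,1,0]),np.arange(-.115,.08,.023))]:
    print(name)
    for k,vp,col in fit(im,p,d,ks): print(round(k,3),round(vp,1),int(vp)-10,col)
E
```

```text
old
-0.115 223.3 213 [np.int64(143), np.int64(143), np.int64(143), np.int64(143), np.int64(143), np.int64(143), np.int64(145), np.int64(149), np.int64(150), np.int64(139), np.int64(118), np.int64(96), np.int64(78), np.int64(64), np.int64(57), np.int64(83), np.int64(123), np.int64(140), np.int64(144), np.int64(143), np.int64(140), np.int64(136)]
-0.092 222.3 212 [np.int64(141), np.int64(141), np.int64(141), np.int64(141), np.int64(141), np.int64(141), np.int64(146), np.int64(158), np.int64(170), np.int64(172), np.int64(158), np.int64(140), np.int64(122), np.int64(101), np.int64(86), np.int64(98), np.int64(125), np.int64(132), np.int64(136), np.int64(139), np.int64(136), np.int64(133)]
-0.069 221.3 211 [np.int64(141), np.int64(141), np.int64(140), np.int64(141), np.int64(139), np.int64(136), np.int64(141), np.int64(156), np.int64(170), np.int64(171), np.int64(157), np.int64(140), np.int64(122), np.int64(101), np.int64(84), np.int64(83), np.int64(86), np.int64(82), np.int64(80), np.int64(84), np.int64(88), np.int64(95)]
-0.046 220.3 210 [np.int64(141), np.int64(142), np.int64(141), np.i
[... 5030 characters left out ...]
 np.int64(94)]
0.046 201.6 191 [np.int64(144), np.int64(143), np.int64(142), np.int64(142), np.int64(143), np.int64(143), np.int64(140), np.int64(128), np.int64(118), np.int64(115), np.int64(112), np.int64(108), np.int64(102), np.int64(95), np.int64(86), np.int64(84), np.int64(106), np.int64(137), np.int64(147), np.int64(133), np.int64(111), np.int64(101)]
0.069 200.7 190 [np.int64(33), np.int64(76), np.int64(122), np.int64(140), np.int64(143), np.int64(143), np.int64(140), np.int64(129), np.int64(118), np.int64(115), np.int64(112), np.int64(108), np.int64(102), np.int64(94), np.int64(86), np.int64(84), np.int64(104), np.int64(130), np.int64(140), np.int64(143), np.int64(142), np.int64(142)]
```

Call:
send_rows(motion=[0, -0.95, 3.05, 0, 0, 0, 0, 0, 0, 0, -0.0259, 0.0051, 0.0004, 0, 0, 0, 0, -0.0259, 0.0051, 0.0004, 0, 0, 0, 0, -0.0259, 0.0051, 0.0004, 0, 0, 0, 0, -0.0259, 0.0051, 0.0004, 0])

```text
time_s: 10.47
tcp_pos: [0.5981, 0.189, 0.0751]
eef_rot: [0.724, 0.69, -0.006, 0.006]
ft_force: [-0.0, -0.2, -0.5]
finger_gap: 0.0187
finger_force: 117.5
```

Call:
send_rows(motion=[0, 0, 0, 0, 0, 0, 0, 0, 0, 0, 0, 0, 0, 0, 0, 0, 0, 0, 0, 0, 0])

```text
time_s: 10.72
tcp_pos: [0.5982, 0.1903, 0.0753]
eef_rot: [0.724, 0.69, -0.006, 0.006]
ft_force: [0.1, 0.2, -1.2]
finger_gap: 0.0187
finger_force: 117.5
```

```bash
cat >> h.py <<'E'
def colprof(c,p,d,ks,n=10,axis=0):
    g=cv2.GaussianBlur(cv2.cvtColor(c['img'],cv2.COLOR_BGR2GRAY),(0,0),0.6).astype(float)
    for k in ks:
        u,v=proj(c,p+k*d); u0=int(round(u)); u2,v2=proj(c,p+(k+.001)*d); vp=v+(u0-u)*(v2-v)/(u2-u)
        print(round(k,3),u0,round(vp,1),int(vp)-n,np.round(g[int(vp)-n:int(vp)+n+2,u0]).astype(int))
E
python3 - <<'E'
from h import *
s=st()
p=s['tcp_pos']+[0,0,.0196]
d=np.array([.048,1,0])
c=cap('scene'); cv2.imwrite('pics/s6.png',c['img']); colprof(c,p,d,np.arange(-.23,0,.023))
print(optics.cut_out('scene','spindle')[0]['rect'], proj(c,p-.244*d))
c=cap('top'); cv2.imwrite('pics/t6.png',c['img']); colprof(c,p,d,np.arange(-.23,0,.023),8)
m=optics.cut_out('top','spindle'); print([ (q['rect'],q['p']) for q in m], proj(c,p-.244*d))
a=cv2.resize(cv2.imread('pics/s6.png')[180:280,170:430],None,fx=3,fy=3,interpolation=cv2.INTER_CUBIC)
b=cv2.resize(c['img'][155:230,240:460],None,fx=3.545,fy=3.545,interpolation=cv2.INTER_CUBIC)
cv2.imwrite('pics/c6.png',np.vstack([a,cv2.resize(b,(780,266))]))
E
```

```text
t 10.72 tcp [0.5982 0.1903 0.0753] toolx [ 0.0484  0.9987 -0.0164] toolz [-0.0005 -0.0164 -0.9999] F [ 0.1218  0.214  -1.1742] T [ 0.165  -0.0336  0.0093] gap 0.0187 gf 117.5
-0.23 310 213.8 203 [ 96  97  98  98  97  98 113 143 154 149 135 116  94  74  59  58  97 136
 150 153 152 151]
-0.207 320 213.0 203 [ 61  66  79  91  95 105 147 172 185 181 162 143 122 100  86  98 127 141
 143 143 143 143]
-0.184 330 212.3 202 [ 60  60  60  60  60  71 122 162 184 185 167 147 128 106  90  95 130 148
 151 151 151 152]
-0.161 340 211.6 201 [ 61  61  61  61  60  67 102 151 178 184 172 153 134 113  92  81  90  96
  98  98  97  97]
-0.138 350 210.9 200 [ 62  61  61  61  60  62  83 142 173 184 177 158 138 118  96  82  82  91
  96  97  97  97]
-0.115 360 210.2 200 [ 59  61  61  61  61  73 128 165 184 182 163 143 124 102  85  83  90  94
  95  95  95  96]
-0.092 369 209.5 199 [141 134 123 115  97  84  87 103 114 113 110 106  99  91  83  79  89  96
  98  97  97  96]
-0.069 379 208.8 198 [149 149 149 148 149 148 139 123 115 114 111 107 100  92  84  79  84  91
  94  95  95  96]
-0.046 388 208.1 198 [139 138 
[... 534 characters left out ...]
313 185.9 177 [120 122 123 120 117 115 110 126 148 167 164 140 124 100  70  70  73  72]
-0.138 304 185.3 177 [121 122 121 121 116 107 119 138 158 176 151 131 112  88  74  72  71  66]
-0.115 296 184.8 176 [116 100  91  77  72  78 104 129 151 174 163 139 122  97  70  71  72  70]
-0.092 287 184.2 176 [80 73 73 76 78 75 77 83 91 96 89 82 74 73 88 86 77 78]
-0.069 278 183.6 175 [129 125 114  80  78  86  74  81  90  96  93  85  78  69  71  82  83  80]
-0.046 270 183.1 175 [72 75 74 75 73 72 77 85 91 94 87 82 74 75 95 95 84 81]
-0.023 261 182.5 174 [25 24 26 26 28 34 43 50 53 58 63 70 81 86 89 91 92 92]
[([159.1, 141.6, 193.7, 175.5], 0.72), ([271.0, 182.0, 346.9, 192.2], 0.63)] [344.442  188.0387]
```

View pics/c6.png

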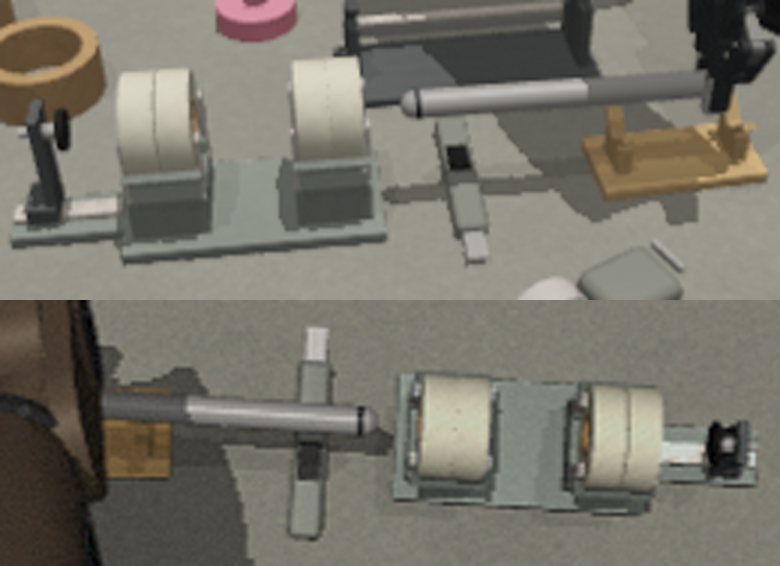

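The scene crop (top half) shows the spindle level, with its tip at (405,103) facing the right-hand pair's bore. The top-view crop shows the spindle line pointing along the rack's roll midlines, (365,421) to (455,427) to (625,438). It's aligned, so I'll start threading slowly and watch the force.

Call:
send_rows(motion=[0, 0, 0, -0.008, 0, 0.00013, 0, 0, 0, 0, -0.008, 0, 0.00013, 0, 0, 0, 0, -0.008, 0, 0.00013, 0, 0, 0, 0, -0.008, 0, 0.00013, 0, 0, 0, 0, -0.008, 0, 0.00013, 0])

```text
time_s: 11.33
tcp_pos: [0.5962, 0.1489, 0.0755]
eef_rot: [0.724, 0.69, -0.006, 0.006]
ft_force: [0.3, 1.3, -0.8]
finger_gap: 0.0185
finger_force: 117.5
```

Call:
send_rows(motion=[0, 0, 0, -0.005, 0, 0.0001, 0, 0, 0, 0, -0.005, 0, 0.0001, 0, 0, 0, 0, -0.005, 0, 0.0001, 0])

```text
time_s: 11.58
tcp_pos: [0.5956, 0.1344, 0.0754]
eef_rot: [0.724, 0.69, -0.006, 0.006]
ft_force: [0.2, -0.2, -0.9]
finger_gap: 0.0186
finger_force: 117.5
```

```bash
python3 - <<'E'
from h import *
s=st()
p=s['tcp_pos']+[0,0,.0196]
d=np.array([.048,1,0])
c=cap('scene'); colprof(c,p,d,np.arange(-.207,-.04,.046))
E
```

```text
t 11.58 tcp [0.5956 0.1344 0.0754] toolx [ 0.0484  0.9987 -0.0165] toolz [-0.0003 -0.0165 -0.9999] F [ 0.2021 -0.2455 -0.9168] T [ 0.1279 -0.0184 -0.0065] gap 0.0186 gf 117.5
-0.207 296 214.8 204 [ 94  96  99 100 100 102 121 156 176 182 173 156 137 116  95  87 115 142
 152 154 154 154]
-0.161 316 213.3 203 [ 59  60  60  60  59  70 122 162 183 184 166 147 128 106  88  86 118 132
 128 124 120 114]
-0.115 336 211.9 201 [ 61  61  61  61  60  62  83 142 173 185 177 158 139 118  97  82  83  92
  96  96  96  96]
-0.069 355 210.5 200 [ 97  98  97  97  93  84  85 103 113 114 111 107  99  90  82  79  89  96
  98  98  98  97]
```

Call:
send_rows(motion=[0, 0, 0, -0.008, 0, 0.00013, 0, 0, 0, 0, -0.008, 0, 0.00013, 0, 0, 0, 0, -0.008, 0, 0.00013, 0, 0, 0, 0, -0.008, 0, 0.00013, 0, 0, 0, 0, -0.008, 0, 0.00013, 0])

```text
time_s: 12.05
tcp_pos: [0.5936, 0.0942, 0.0754]
eef_rot: [0.724, 0.69, -0.006, 0.006]
ft_force: [1.6, -0.1, -1.4]
finger_gap: 0.0185
finger_force: 117.5
```

Call:
send_rows(motion=[0, 0, 0, -0.008, 0, 0.00013, 0, 0, 0, 0, -0.008, 0, 0.00013, 0, 0, 0, 0, -0.008, 0, 0.00013, 0, 0, 0, 0, -0.008, 0, 0.00013, 0, 0, 0, 0, -0.008, 0, 0.00013, 0])

```text
time_s: 12.47
tcp_pos: [0.5917, 0.0543, 0.0754]
eef_rot: [0.724, 0.69, -0.006, 0.006]
ft_force: [0.8, 0.8, -1.3]
finger_gap: 0.0184
finger_force: 117.5
```

```bash
python3 - <<'E'
from h import *
s=st()
p=s['tcp_pos']+[0,0,.0196]
d=np.array([.048,1,0])
c=cap('scene'); colprof(c,p,d,np.arange(-.17,-.04,.02)); cv2.imwrite('pics/s7.png',c['img'])
E
```

```text
t 12.47 tcp [0.5917 0.0543 0.0754] toolx [ 0.0481  0.9987 -0.0165] toolz [-0.0002 -0.0165 -0.9999] F [ 0.7958  0.7754 -1.3486] T [ 0.148  -0.0063 -0.0176] gap 0.0184 gf 117.5
-0.17 277 216.1 206 [209 207 206 205 204 202 199 197 194 189 185 182 179 173 168 163 157 151
 143 135 126 118]
-0.15 286 215.5 205 [210 210 208 206 204 201 200 198 196 193 190 186 181 174 167 161 155 149
 142 135 127 118]
-0.13 295 214.8 204 [ 54  57  60  61  61  64  91 144 171 180 172 155 137 116  94  81  83  92
  96  97  98  98]
-0.11 303 214.2 204 [ 59  59  59  60  60  72 125 161 181 180 163 145 125 103  85  80  89  94
  96  96  95  95]
-0.09 312 213.6 203 [ 58  59  59  59  58  61  75  99 112 114 111 107  99  89  81  78  88  95
  96  95  95  96]
-0.07 321 212.9 202 [ 59  59  59  59  58  58  65  93 110 114 112 108 102  93  84  77  77  84
  88  89  89  89]
-0.05 329 212.4 202 [ 74  72  66  61  59  62  83 104 112 112 109 105  97  88  80  78  87  93
  94  94  94  95]
```

Call:
send_rows(motion=[0, 0, 0, -0.006, 0, 0.0001, 0, 0, 0, 0, -0.006, 0, 0.0001, 0, 0, 0, 0, -0.006, 0, 0.0001, 0, 0, 0, 0, -0.006, 0, 0.0001, 0, 0, 0, 0, -0.006, 0, 0.0001, 0])

```text
time_s: 12.93
tcp_pos: [0.5902, 0.0246, 0.0754]
eef_rot: [0.724, 0.69, -0.006, 0.006]
ft_force: [-0.3, 0.7, -0.7]
finger_gap: 0.0186
finger_force: 117.5
```

Call:
send_rows(motion=[0, 0, 0, -0.006, 0, 0.0001, 0, 0, 0, 0, -0.006, 0, 0.0001, 0, 0, 0, 0, -0.006, 0, 0.0001, 0])

```text
time_s: 13.18
tcp_pos: [0.5894, 0.0066, 0.0754]
eef_rot: [0.724, 0.69, -0.006, 0.006]
ft_force: [-0.1, 0.8, -1.0]
finger_gap: 0.0182
finger_force: 117.5
```

```bash
python3 - <<'E'
from h import *
s=st()
c=cap('scene'); cv2.imwrite('pics/s8.png',c['img'])
a=cv2.imread('pics/s7.png')[180:270,165:310];b=c['img'][180:270,165:310]
print(cv2.absdiff(a,b).max())
print(optics.pinpoint('scene','roll2')[:5])
E
```

```text
t 13.18 tcp [0.5894 0.0066 0.0754] toolx [ 0.048   0.9987 -0.0165] toolz [-0.0003 -0.0165 -0.9999] F [-0.0745  0.8255 -0.9814] T [ 0.1599 -0.01    0.0109] gap 0.0182 gf 117.5
106
[{'location': [254.3, 185.4], 'p': 0.83}, {'location': [275.6, 219.0], 'p': 0.81}, {'location': [284.8, 214.2], 'p': 0.81}, {'location': [138.7, 259.2], 'p': 0.78}, {'location': [227.2, 219.7], 'p': 0.76}]
```

Call:
send_rows(motion=[0, 0, 0, -0.006, 0, 0.0001, 0, 0, 0, 0, -0.006, 0, 0.0001, 0, 0, 0, 0, -0.006, 0, 0.0001, 0, 0, 0, 0, -0.006, 0, 0.0001, 0, 0, 0, 0, -0.006, 0, 0.0001, 0])

```text
time_s: 13.7
tcp_pos: [0.5879, -0.0235, 0.0754]
eef_rot: [0.724, 0.69, -0.006, 0.006]
ft_force: [0.2, -0.6, -0.9]
finger_gap: 0.0185
finger_force: 117.5
```

Call:
send_rows(motion=[0, 0, 0, -0.005, 0, 0.0001, 0, 0, 0, 0, -0.005, 0, 0.0001, 0, 0, 0, 0, 0, 0, 0, 0, 0, 0, 0, 0, 0, 0, 0])

```text
time_s: 14.03
tcp_pos: [0.5875, -0.0331, 0.0754]
eef_rot: [0.724, 0.69, -0.006, 0.006]
ft_force: [-0.1, 0.1, -1.5]
finger_gap: 0.0189
finger_force: 117.5
```

Call:
send_rows(motion=[0, 0, 0, -0.002, 0, 0, 0, 0, 0, 0, -0.002, 0, 0, 0, 0, 0, 0, 0, 0, 0, 0])

```text
time_s: 14.28
tcp_pos: [0.5873, -0.0369, 0.0754]
eef_rot: [0.724, 0.69, -0.006, 0.006]
ft_force: [-0.4, -1.0, 0.1]
finger_gap: 0.0182
finger_force: 117.5
```

```bash
python3 - <<'E'
from h import *
s=st()
c=cap('scene'); cv2.imwrite('pics/s9.png',c['img'])
im=cv2.resize(c['img'][180:270,160:330],None,fx=4.5,fy=4.5,interpolation=cv2.INTER_CUBIC); cv2.imwrite('pics/c9.png',im)
E
```

```text
t 14.28 tcp [ 0.5873 -0.0369  0.0754] toolx [ 0.0479  0.9987 -0.0165] toolz [-0.0003 -0.0165 -0.9999] F [-0.3567 -0.9588  0.11  ] T [ 0.1403 -0.0207  0.0354] gap 0.0182 gf 117.5
```

View pics/c9.png

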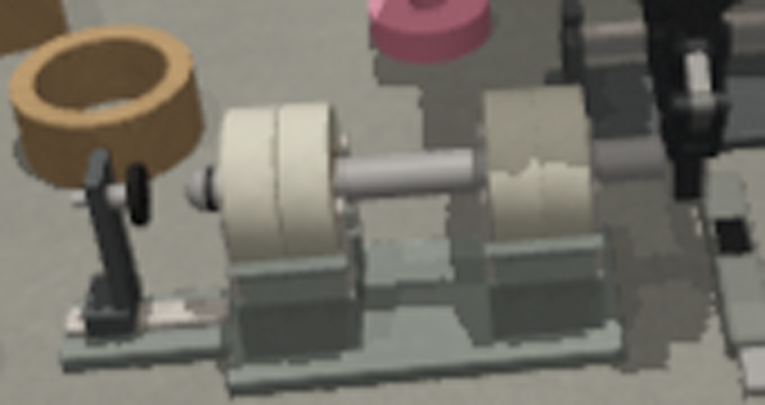

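The crop shows the spindle through all four rolls. Its tip is at (188,190) and the pad face at (148,195), so about 17 mm remain.

Call:
send_rows(motion=[0, 0, 0, -0.004, 0, 0.0001, 0, 0, 0, 0, -0.004, 0, 0.0001, 0, 0, 0, 0, -0.004, 0, 0, 0, 0, 0, 0, 0, 0, 0, 0])

```text
time_s: 14.67
tcp_pos: [0.5867, -0.0496, 0.0754]
eef_rot: [0.724, 0.69, -0.006, 0.006]
ft_force: [0.8, 0.9, -1.1]
finger_gap: 0.0184
finger_force: 117.5
```

Call:
send_rows(motion=[0, 0, 0, -0.001, 0, 0, 0, 0, 0, 0, -0.001, 0, 0, 0, 0, 0, 0, 0, 0, 0, 0])

```text
time_s: 14.92
tcp_pos: [0.5866, -0.0509, 0.0755]
eef_rot: [0.724, 0.69, -0.006, 0.006]
ft_force: [-0.2, -0.3, -1.2]
finger_gap: 0.0187
finger_force: 117.5
```

Call:
send_rows(motion=[0, 0, 0, -0.001, 0, 0, 0, 0, 0, 0, -0.001, 0, 0, 0, 0, 0, 0, 0, 0, 0, 0])

```text
time_s: 15.17
tcp_pos: [0.5865, -0.0529, 0.0755]
eef_rot: [0.724, 0.69, -0.006, 0.006]
ft_force: [0.1, 0.2, -0.3]
finger_gap: 0.0182
finger_force: 117.5
```

Call:
send_rows(motion=[0, 0, 0, 0, 0, 0, 0])

```text
time_s: 15.25
tcp_pos: [0.5865, -0.0528, 0.0755]
eef_rot: [0.724, 0.69, -0.006, 0.006]
ft_force: [0.5, 0.5, -1.4]
finger_gap: 0.0182
finger_force: 117.5
```

Call:
send_rows(motion=[0, 0, 0, 0, 0, 0, 0])

```text
time_s: 15.33
tcp_pos: [0.5865, -0.0527, 0.0755]
eef_rot: [0.724, 0.69, -0.006, 0.006]
ft_force: [1.1, -0.1, -0.5]
finger_gap: 0.0186
finger_force: 117.5
```

Noise is about 0.7 N, with no contact yet. I'll continue in 2 mm steps.

Call:
send_rows(motion=[0, 0, 0, -0.001, 0, 0, 0, 0, 0, 0, -0.001, 0, 0, 0, 0, 0, 0, 0, 0, 0, 0])

```text
time_s: 15.58
tcp_pos: [0.5864, -0.0549, 0.0755]
eef_rot: [0.724, 0.69, -0.006, 0.006]
ft_force: [-0.2, 0.3, -1.8]
finger_gap: 0.0182
finger_force: 117.5
```

Call:
send_rows(motion=[0, 0, 0, -0.001, 0, 0, 0, 0, 0, 0, -0.001, 0, 0, 0, 0, 0, 0, 0, 0, 0, 0])

```text
time_s: 15.83
tcp_pos: [0.5863, -0.0569, 0.0755]
eef_rot: [0.724, 0.69, -0.006, 0.006]
ft_force: [0.0, 1.0, -2.3]
finger_gap: 0.0182
finger_force: 117.5
```

Call:
send_rows(motion=[0, 0, 0, -0.001, 0, 0, 0, 0, 0, 0, -0.001, 0, 0, 0, 0, 0, 0, 0, 0, 0, 0])

```text
time_s: 16.08
tcp_pos: [0.5862, -0.0588, 0.0756]
eef_rot: [0.724, 0.69, -0.006, 0.006]
ft_force: [-0.1, 1.4, -1.2]
finger_gap: 0.0185
finger_force: 117.5
```

```bash
python3 - <<'E'
from h import *
for i in range(4):
    s=sensors.sense(); print(s['tcp_pos'],s['ft_force']); c=cap('scene')
cv2.imwrite('pics/s10.png',c['img'])
g=cv2.cvtColor(c['img'],cv2.COLOR_BGR2GRAY)
for r in (221,222,223,224): print(r,g[r,185:214])
E
```

```text
[ 0.5862 -0.0588  0.0756] [-0.1199  1.4304 -1.2457]
[ 0.5862 -0.0588  0.0756] [ 0.2123  1.5068 -1.4861]
[ 0.5862 -0.0587  0.0756] [-0.0601  0.3833 -1.3159]
[ 0.5862 -0.0587  0.0756] [-0.1621  1.5468 -1.8454]
221 [140 136  35  35  25  45 106 146 154 148  71  85 146 164 163 162 162 160
 160 159 158 157 157 159 170 179 180 182 183]
222 [159 154  33  33  25  49 105 136 144 137  62  75 134 152 151 150 149 148
 147 145 144 143 142 145 163 175 176 178 179]
223 [149 143  30  29  27  40  89 122 131 125  69  65 119 135 134 132 132 130
 128 127 125 124 122 125 148 171 173 173 173]
224 [120 112  29  28  26  30  69 104 112 109  65  47  92 114 112 111 109 108
 105 104 103 100  99 102 132 166 167 167 168]
```

Call:
send_rows(motion=[0, 0, 0, -0.001, 0, 0, 0, 0, 0, 0, -0.001, 0, 0, 0, 0, 0, 0, -0.001, 0, 0, 0, 0, 0, 0, 0, 0, 0, 0])

```text
time_s: 16.62
tcp_pos: [0.5861, -0.0618, 0.0756]
eef_rot: [0.724, 0.69, -0.006, 0.006]
ft_force: [0.8, 3.1, -1.1]
finger_gap: 0.0182
finger_force: 117.5
```

```bash
python3 - <<'E'
from h import *
a=[]
for i in range(6):
    s=sensors.sense(); a.append(s['ft_force']); c=cap('scene')
print(s['tcp_pos'],np.mean(a,0),np.std(a,0))
E
```

```text
[ 0.5861 -0.0617  0.0756] [ 0.0605  3.1494 -1.5994] [0.7616 0.63   0.636 ]
```

Contact: 3.15 N averaged, within the 2–5 N window. Next I ease back to light contact, settle the spindle in the bores, release, and regrip in the middle gap.

Call:
send_rows(motion=[0, 0, 0, 0.002, 0, 0.0006, 0, 0, 0, 0, 0.002, 0, 0.0006, 0, 0, 0, 0, 0, 0, 0.0006, 0, 0, 0, 0, 0, 0, 0, 0])

```text
time_s: 17.25
tcp_pos: [0.5862, -0.0578, 0.0736]
eef_rot: [0.724, 0.69, -0.006, 0.006]
ft_force: [0.3, 1.3, -1.7]
finger_gap: 0.0188
finger_force: 117.5
```

```bash
python3 - <<'E'
from h import *
a=[]
for i in range(5):
    s=sensors.sense(); a.append(np.r_[s['ft_force'],s['torque']]); c=cap('scene')
print(s['tcp_pos'],np.mean(a,0))
E
```

```text
[ 0.5863 -0.0579  0.0738] [-0.0941  0.9274 -0.5329  0.1913 -0.0178 -0.0107]
```

Call:
send_rows(motion=[0, 0, 0, 0, 0, 0, 0.35, 0, 0, 0, 0, 0, 0, 0.45, 0, 0, 0, 0, 0, 0, 0.55, 0, 0, 0, 0, 0, 0, 0.55, 0, 0, 0, 0, 0, 0, 0.55], force=30)

```text
time_s: 17.92
tcp_pos: [0.5863, -0.0579, 0.0738]
eef_rot: [0.724, 0.69, -0.006, 0.006]
ft_force: [0.7, -0.7, -0.4]
finger_gap: 0.0472
finger_force: 0.0
```

Call:
send_rows(motion=[0, 0, 0, 0, 0, -0.015, 0.55, 0, 0, 0, 0, 0, -0.025, 0.55, 0, 0, 0, 0, 0, -0.025, 0.55, 0, 0, 0, 0, 0, -0.025, 0.55, 0, 0, 0, 0, 0, -0.02, 0.55])

```text
time_s: 18.33
tcp_pos: [0.5865, -0.056, 0.1856]
eef_rot: [0.724, 0.69, -0.005, 0.006]
ft_force: [0.4, 0.4, 0.1]
finger_gap: 0.047
finger_force: 0.0
```

Call:
send_rows(motion=[0, 0.95, 0, 0, 0, 0, 0.7, 0, 0, 0, -0.028, 0, 0, 0.8, 0, 0, 0, -0.028, 0, 0, 0.8, 0, 0, 0, -0.028, 0, 0, 0.8, 0, 0, 0, -0.03, 0, 0, 0.8])

```text
time_s: 18.75
tcp_pos: [0.5805, -0.1708, 0.1833]
eef_rot: [0.724, 0.69, 0.0, -0.0]
ft_force: [1.1, -0.6, 0.2]
finger_gap: 0.0684
finger_force: 0.0
```

Call:
send_rows(motion=[0, 0, 0, 0, 0, 0, 0.8, 0, 0, 0, 0, 0, 0, 0.8])

```text
time_s: 18.92
tcp_pos: [0.5804, -0.171, 0.183]
eef_rot: [0.725, 0.689, 0.0, -0.0]
ft_force: [-0.8, -0.0, -0.1]
finger_gap: 0.0683
finger_force: 0.0
```

```bash
python3 - <<'E'
from h import *
s=st()
c=look('wrist',[('bore',.095)],'w11'); print(c['xyz'])
d=optics.cut_out('wrist','spindle')
for q in d[:2]:
    m=q['region']; print(q['p'],q['rect'])
    for v in range(0,400,20):
        x=np.flatnonzero(m[v])
        if len(x): print(v,x.min(),x.max(),at(c,(x.min()+x.max())/2,v,.093)[:2])
im=np.hstack([c['img'][150:400,200:450],cap('scene')['img'][150:400,130:380]])
cv2.imwrite('pics/c11.png',cv2.resize(im,None,fx=1.6,fy=1.6,interpolation=cv2.INTER_CUBIC))
E
```

```text
t 18.92 tcp [ 0.5804 -0.171   0.183 ] toolx [0.0505 0.9987 0.0007] toolz [-0.0003  0.0007 -1.    ] F [-0.7999 -0.0379 -0.0589] T [ 0.0767  0.0071 -0.0387] gap 0.0683 gf 0.0
[ 0.5841 -0.0872  0.3242]
0.8 [303.5, 6.7, 344.5, 362.7]
20 306 340 [ 0.5858 -0.0526]
40 306 341 [ 0.5856 -0.0635]
60 306 341 [ 0.585  -0.0748]
80 309 338 [ 0.5844 -0.0864]
180 309 339 [ 0.5814 -0.1516]
200 309 339 [ 0.5807 -0.1662]
220 310 339 [ 0.5803 -0.1814]
240 310 339 [ 0.5795 -0.1972]
260 310 338 [ 0.5783 -0.2137]
```

View pics/c11.png

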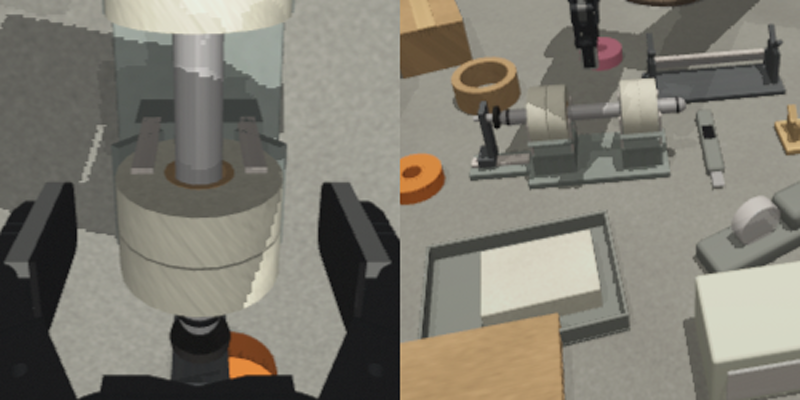

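The left half shows the spindle through both roll pairs with the open fingers straddling the mid gap. The right half shows its far tip at the pad (496,117) and its near end at (680,103). I'll descend and grip in the middle.

Call:
send_rows(motion=[0, 0, 0, -0.0025, 0, 0.02, 0.8, 0, 0, 0, 0, 0, 0.025, 0.8, 0, 0, 0, 0, 0, 0.025, 0.8, 0, 0, 0, 0, 0, 0.025, 0.8, 0, 0, 0, 0, 0, 0.014, 0.8])

```text
time_s: 19.53
tcp_pos: [0.5801, -0.1709, 0.0723]
eef_rot: [0.723, 0.69, -0.0, -0.001]
ft_force: [0.4, -0.2, -0.2]
finger_gap: 0.0683
finger_force: 0.0
```

Call:
send_rows(motion=[0, 0, 0, 0, 0, 0, 0.8, 0, 0, 0, 0, 0, 0, 0.6, 0, 0, 0, 0, 0, 0, 0.4, 0, 0, 0, 0, 0, 0, 0.2, 0, 0, 0, 0, 0, 0, 0], force=30)

```text
time_s: 19.95
tcp_pos: [0.5813, -0.1724, 0.076]
eef_rot: [0.724, 0.69, 0.001, 0.001]
ft_force: [1.3, 2.9, 9.2]
finger_gap: 0.0213
finger_force: 29.4
```

Call:
send_rows(motion=[0, 0, 0, 0, 0, 0, 0, 0, 0, 0, 0, 0, 0, 0, 0, 0, 0, 0, 0, 0, 0, 0, 0, 0, 0, 0, 0, 0, 0, 0, 0, 0, 0, 0, 0], force=120)

```text
time_s: 20.37
tcp_pos: [0.5814, -0.1723, 0.0764]
eef_rot: [0.724, 0.69, 0.001, 0.001]
ft_force: [-1.0, 1.2, 8.4]
finger_gap: 0.0189
finger_force: 117.1
```

```bash
python3 - <<'E'
from h import *
s=st()
E
```

```text
t 20.37 tcp [ 0.5814 -0.1723  0.0764] toolx [ 0.0479  0.9989 -0.0005] toolz [ 0.0028 -0.0007 -1.    ] F [-0.9851  1.164   8.4255] T [0.3064 0.1349 0.1033] gap 0.0189 gf 117.1
```

Call:
send_rows(motion=[0, 0, 0, 0, 0, -0.004, 0, 0, 0, 0, 0, 0, -0.006, 0, 0, 0, 0, 0, 0, -0.008, 0, 0, 0, 0, 0, 0, -0.008, 0, 0, 0, 0, 0, 0, -0.008, 0])

```text
time_s: 20.78
tcp_pos: [0.5807, -0.1724, 0.1096]
eef_rot: [0.724, 0.69, 0.0, 0.0]
ft_force: [0.6, 0.2, -5.1]
finger_gap: 0.0185
finger_force: 118.3
```

```bash
python3 - <<'E'
from h import *
s=st()
E
```

```text
t 20.78 tcp [ 0.5807 -0.1724  0.1096] toolx [0.0481 0.9988 0.0001] toolz [ 0.0004  0.0001 -1.    ] F [ 0.6014  0.1958 -5.1408] T [-0.0444 -0.021   0.0236] gap 0.0185 gf 118.3
```

Call:
send_rows(motion=[0, 0, 0, 0, 0, -0.01, 0, 0, 0, 0, 0, 0, -0.01, 0, 0, 0, 0, 0, 0, -0.01, 0, 0, 0, 0, 0, 0, -0.01, 0, 0, 0, 0, 0, 0, -0.01, 0])

```text
time_s: 21.2
tcp_pos: [0.5807, -0.1723, 0.1599]
eef_rot: [0.724, 0.69, 0.0, 0.0]
ft_force: [0.2, 0.6, -5.3]
finger_gap: 0.0186
finger_force: 118.3
```

Call:
send_rows(motion=[0, 0, 0, 0, 0, -0.01, 0, 0, 0, 0, 0, 0, -0.008, 0, 0, 0, 0, 0, 0, -0.005, 0, 0, 0, 0, 0, 0, 0, 0, 0, 0, 0, 0, 0, 0, 0])

```text
time_s: 21.62
tcp_pos: [0.5806, -0.1723, 0.1818]
eef_rot: [0.724, 0.69, 0.0, 0.0]
ft_force: [0.5, 0.4, -5.5]
finger_gap: 0.0188
finger_force: 118.3
```

```bash
python3 - <<'E'
from h import *
s=st()
c=cap('scene'); cv2.imwrite('pics/s12.png',c['img'])
p=s['tcp_pos']+[0,0,.0196]
d=np.array([.048,1,0])
for k in(-.13,-.1,0,.1,.13): print(proj(c,p+k*d))
colprof(c,p,d,[-.12,-.105,-.03,-.02,0.02,.03,.105,.115],10)
cv2.imwrite('pics/c12.png',cv2.resize(c['img'][130:260,160:320],None,fx=4.5,fy=4.5,interpolation=cv2.INTER_CUBIC))
E
```

```text
t 21.62 tcp [ 0.5806 -0.1723  0.1818] toolx [0.048  0.9988 0.0001] toolz [ 0.0005  0.0001 -1.    ] F [ 0.5075  0.3937 -5.4553] T [ 0.0141  0.0603 -0.0232] gap 0.0188 gf 118.3
[182.9874 181.6703]
[198.0127 180.7644]
[247.176  177.8002]
[294.9679 174.9187]
[309.0465 174.0699]
-0.12 188 181.4 171 [152 151 151 151 150 148 132 102  91  95  94  85  70  56  45  34  30  42
  66  77  78  77]
-0.105 196 180.9 170 [152 152 151 150 149 150 148 137 122 119 120 117 112 104  94  86  79  83
 125 153 155 135]
-0.03 233 178.7 168 [ 97  96  96  96  97  97  99 106 113 118 119 115 110 101  90  82  77  79
  90  96  97  96]
-0.02 237 178.4 168 [ 47  55  63  74  82  86  88  96 109 117 117 114 108  98  89  82  77  81
  92  97  98  97]
0.02 257 177.2 167 [146 142 119  99  95  98 105 104 103 102 100 100  96  88  81  77  78  95
 110 108  95  87]
0.03 262 176.9 166 [159 160 155 133 114 106 103 104 111 135 145 138 129 117 100  86  80  82
 101 101  88  81]
0.105 297 174.8 164 [ 97  97  97  97  96  95 102 135 164 179 182 167 147 129 108  90  79  76
  81  86 105 163]
0.115 302 174.5 164 [ 87  86  85  85  85  84  79  80  84  86  80  77  70  60  54  48  43  57
  76  86 109 160]
```

View pics/c12.png

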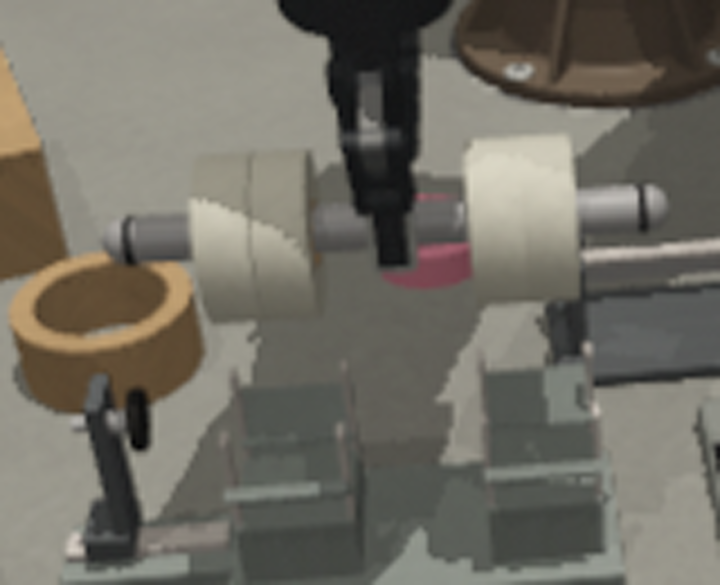

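The crop shows all four rolls hanging level on the spindle: left pair (255,235), right pair (522,218), tip bands (127,240) and (645,208), with the gripper in the middle. The spindle's middle is within about 2 mm of the grip. Next I measure the dispenser numerically.

```bash
python3 - <<'E'
from h import *
def C(xyz): return dict(fov_y=59.98565565050814,cx=323.0018,cy=201.651,xyz=xyz,rotation=Ro.from_matrix([[1,0,-.0003],[0,.9445,.3285],[.0003,-.3285,.9445]]).as_quat())
c1=C([.5203,.2636,.4927])
g=cv2.GaussianBlur(cv2.cvtColor(cv2.imread('pics/w1.png'),cv2.COLOR_BGR2GRAY),(0,0),.7).astype(float)
for r in range(175,305,10): print(r,'R',g[r,280:296].astype(int),'L',g[r,215:240].astype(int))
for q in (235,255,275,282): print(q,'T',g[158:176,q].astype(int),'B',g[296:316,q].astype(int))
for n in ['top','scene']:
    c=look(n,[('dispenser',0),('seat',.09)])
    for d in optics.cut_out(n,'dispenser')[:1]:
        print(n,d['p'],d['rect'])
        if n=='top':
            rc=cv2.minAreaRect(np.argwhere(d['region'])[:,::-1].astype(np.float32)); print(rc)
            for pt in cv2.boxPoints(rc): print(at(c,*pt,.01)[:2],at(c,*pt,.1)[:2])
E
```

```text
175 R [66 66 66 66 66 63 61 75 91 96 97 97 96 96 97 98] L [154 156 158 158 157 154 145 125  96  67  51  46  45  44  42  45  60  82
  92  89  79  64  51  46  46]
185 R [66 66 66 66 66 64 61 71 88 96 97 96 97 98 97 97] L [157 156 156 155 150 134 116 109 105  99  90  77  71  73  74  74  74  73
  70  68  67  67  66  65  62]
195 R [66 66 66 66 66 65 63 69 83 92 95 96 97 97 98 98] L [98 95 82 67 60 57 57 57 57 57 56 56 56 56 56 56 56 56 57 57 57 58 59 60
 61]
205 R [ 65  65  65  66  65  65  63  67  82  94  97  98  99 100 100 101] L [ 99  99  99 100 100 100 104 116 133 143 144 143 143 140 129 102  72  63
  64  64  63  63  64  64  64]
215 R [65 65 65 65 65 65 62 63 79 94 96 96 98 99 99 98] L [ 99  99  99  99  98  98  98 101 115 133 142 143 142 140 137 123  94  71
  65  65  65  64  64  64  64]
225 R [ 65  64  64  65  65  64  61  60  77  96 101 101 101 100  99  98] L [ 97  97  97  99  99  99 100  99 103 119 136 142 142 141 140 136 117  86
  67  64  65  64  63  64  64]
235 R [64 64 65 65 65 64 62 62 79 95 99 97 96 96 97 98] L [100  98  97  97  98  99  99 100 101 108 124 139 143 142 141 140 135 
[... 1545 characters left out ...]
131 136]
282 T [155 152 151 151 151 150 140 105  76  86 100 102  95  77  68  66  66  66] B [ 97  98  98  98  98  97  97  97  98  98  98 107 134 146 149 150 150 150
 149 148]
dispenser [311.3 248.8] 0.8 [0.4248 0.0326]
seat [311.5 250. ] 0.72 [0.4222 0.0297]
top 0.93 [269.2, 231.9, 354.6, 268.0]
((310.87939453125, 251.15362548828125), (83.05061340332031, 33.55625915527344), 2.602562189102173)
[0.3751 0.1493] [0.3787 0.1397]
[0.4677 0.1478] [0.4655 0.1382]
[ 0.4618 -0.0832] [ 0.4599 -0.0781]
[ 0.3693 -0.0803] [ 0.3733 -0.0754]
dispenser [325.3 200.3] 0.68 [0.4098 0.0323]
dispenser [284.5 175.4] 0.33 [ 0.2578 -0.067 ]
seat [327.3 174.8] 0.59 [0.419 0.034]
scene 0.71 [284.1, 164.9, 373.4, 217.5]
```

```bash
python3 - <<'E'
from h import *
c1=dict(fov_y=59.98565565050814,cx=323.0018,cy=201.651,xyz=[.5203,.2636,.4927],rotation=Ro.from_matrix([[1,.0011,-.0003],[-.0009,.9445,.3285],[.0007,-.3285,.9445]]).as_quat())
P=np.array([at(c1,u,v,.01) for u,v in [(287.4,175),(287.9,195),(288.1,215),(288.3,235),(288.8,255),(289,275),(289.4,295)]]);f1=np.polyfit(P[:,1],P[:,0],1);print(P[:,:2],f1)
T=[at(c1,235,164.5,.01),at(c1,282,164.8,.01)];B=at(c1,282,308,.01);print(T,B)
y=(T[1][1]+B[1])/2; n=np.array([f1[0],1])/np.hypot(f1[0],1); a=np.array([n[1],-n[0]])
print('center',np.array([np.polyval(f1,y),y])-.045*a,'len',np.linalg.norm(T[1]-B),'yaw',np.degrees(np.arctan(f1[0])))
E
```

```text
[[ 0.4694  0.1363]
 [ 0.4691  0.1061]
 [ 0.4683  0.0746]
 [ 0.4675  0.0419]
 [ 0.4671  0.0078]
 [ 0.4662 -0.0279]
 [ 0.4656 -0.065 ]] [0.0192 0.4668]
[array([0.3954, 0.1518, 0.01  ]), array([0.4622, 0.1513, 0.01  ])] [ 0.4526 -0.0901  0.01  ]
center [0.4224 0.0314] len 0.24156394769056166 yaw 1.0994615460189512
```

Call:
send_rows(motion=[0, 0, -0.7, 0, 0, 0, 0, 0, 0, -0.75, 0, 0, 0, 0, 0, 0, 0, 0.005, -0.0041, 0, 0, 0, 0, 0, 0.008, -0.0065, 0, 0, 0, 0, 0, 0.0105, -0.00855, 0, 0])

```text
time_s: 22.48
tcp_pos: [0.5615, -0.1479, 0.1816]
eef_rot: [0.715, 0.699, 0.0, 0.0]
ft_force: [-0.3, 0.1, -5.2]
finger_gap: 0.0185
finger_force: 118.3
```

Call:
send_rows(motion=[0, 0, 0, 0.0105, -0.00855, 0, 0, 0, 0, 0, 0.0105, -0.00855, 0, 0, 0, 0, 0, 0.0105, -0.00855, 0, 0, 0, 0, 0, 0.0105, -0.00855, 0, 0, 0, 0, 0, 0.0105, -0.00855, 0, 0])

```text
time_s: 22.9
tcp_pos: [0.5196, -0.0938, 0.1818]
eef_rot: [0.715, 0.699, 0.0, 0.0]
ft_force: [-0.0, 0.4, -4.1]
finger_gap: 0.0186
finger_force: 118.3
```

Call:
send_rows(motion=[0, 0, 0, 0.0105, -0.00855, 0, 0, 0, 0, 0, 0.0105, -0.00855, 0, 0, 0, 0, 0, 0.0105, -0.00855, 0, 0, 0, 0, 0, 0.0105, -0.00855, 0, 0, 0, 0, 0, 0.0105, -0.00855, 0, 0])

```text
time_s: 23.32
tcp_pos: [0.4782, -0.0405, 0.1817]
eef_rot: [0.715, 0.699, 0.0, 0.0]
ft_force: [0.8, 0.6, -5.4]
finger_gap: 0.0186
finger_force: 118.4
```

Call:
send_rows(motion=[0, 0, 0, 0.0105, -0.00855, 0, 0, 0, 0, 0, 0.0105, -0.00855, 0, 0, 0, 0, 0, 0.0105, -0.00855, 0, 0, 0, 0, 0, 0.0105, -0.00855, 0, 0, 0, 0, 0, 0.0105, -0.00855, 0, 0])

```text
time_s: 23.73
tcp_pos: [0.4366, 0.013, 0.1817]
eef_rot: [0.715, 0.699, 0.0, 0.0]
ft_force: [-0.3, 0.4, -5.5]
finger_gap: 0.019
finger_force: 118.4
```

Call:
send_rows(motion=[0, 0, 0, 0.0105, -0.00855, 0, 0, 0, 0, 0, 0.006, -0.0048, 0, 0, 0, 0, 0, 0.0024, -0.0021, 0, 0, 0, 0, 0, 0, 0, 0, 0, 0, 0, 0, 0, 0, 0, 0])

```text
time_s: 24.15
tcp_pos: [0.4228, 0.0311, 0.1818]
eef_rot: [0.715, 0.699, 0.0, 0.0]
ft_force: [0.4, 0.4, -5.4]
finger_gap: 0.0187
finger_force: 118.4
```

```bash
python3 - <<'E'
from h import *
s=st(); print(s['joint_positions'])
p=s['tcp_pos']+[0,0,.0196]; d=np.array([.0225,1,0])
c=look('wrist',[('seat',.09),('dispenser',0)]); print(c['xyz'])
for q in optics.cut_out('wrist','spindle')[:1]:
    m=q['region']; print(q['p'],q['rect'])
    for v in range(0,400,30):
        x=np.flatnonzero(m[v])
        if len(x): print(v,x.min(),x.max(),at(c,(x.min()+x.max())/2,v,p[2])[:2])
c=cap('scene'); print(optics.cut_out('scene','spindle')[0]['rect']); colprof(c,p,d,[-.115,-.11,-.105,-.1,.1,.105,.11])
for k in (-.13,-.119,.119,.13): print(proj(c,p+k*d))
for q in optics.cut_out('scene','roll1'): print(q['p'],q['rect'])
for q in optics.cut_out('scene','dispenser'): print(q['p'],q['rect'])
E
```

```text
t 24.15 tcp [0.4228 0.0311 0.1818] toolx [ 0.0224  0.9997 -0.    ] toolz [ 0.0011 -0.0001 -1.    ] F [ 0.4043  0.4356 -5.3794] T [ 0.0274 -0.0295  0.0685] gap 0.0187 gf 118.4
[-0.0825  0.2792  2.0873  0.      0.7739 -0.0602]
[0.4239 0.1152 0.323 ]
0.64 [289.1, 1.9, 356.5, 380.2]
0 289 357 [0.4246 0.1388]
30 290 356 [0.4244 0.1305]
60 291 355 [0.4242 0.1217]
90 292 355 [0.4241 0.1124]
270 297 349 [0.4224 0.044 ]
300 301 346 [0.4223 0.03  ]
330 301 346 [0.4219 0.015 ]
360 300 347 [ 0.4216 -0.0011]
[277.1, 132.3, 378.0, 148.3]
-0.115 282 140.4 130 [ 44  45  46  46  47  49  56  90 140 164 159 141 120  99  80  68  59  52
  51  53  48  44]
-0.11 284 140.3 130 [ 50  49  49  49  48  48  51  72 103 117 115 109  99  88  77  69  59  51
  53  56  50  44]
-0.105 286 140.2 130 [ 41  40  39  40  40  39  43  69  97 108 106 101  93  84  76  69  63  58
  57  57  53  46]
-0.1 288 140.1 130 [ 45  46  47  46  45  45  51  79 102 108 105 100  92  83  75  69  63  58
  57  57  53  47]
0.1 366 135.3 125 [134 134 134 133 134 134 136 145 161 174 162 139 118  97  79  77 106 127
 133 132 132 132]
0.105 368 135.2 125 [133 133 134 134 134 134 136 148 163 173 160 136 115  94  78  78 113 132
 134 134 133 133]
0.11 370 135.0 125 [134 134 134 135 134 134 137 151 164 171 157 134 112  91  76  78 118 138
 139 137 136 137]
[275.4223 140.8452]
[279.9093 140.5697]
[373.6733 134.8109]
[377.8591 134.5538]
0.93 [340.8, 122.5, 355.3, 155.1]
0.92 [245.6, 173.1, 265.9, 193.2]
0.86 [293.4, 127.7, 309.5, 159.0]
0.86 [302.9, 125.1, 318.5, 157.6]
0.59 [119.1, 243.3, 158.7, 274.1]
0.53 [353.3, 119.8, 362.8, 154.9]
0.65 [317.1, 218.6, 333.1, 267.3]
0.61 [290.9, 128.4, 306.8, 157.1]
0.6 [283.3, 164.1, 374.6, 215.8]
```

Call:
send_rows(motion=[0, 0, 0, 0, 0, 0.006, 0, 0, 0, 0, 0, 0, 0.01, 0, 0, 0, 0, 0, 0, 0.012, 0, 0, 0, 0, 0, 0, 0.012, 0, 0, 0, 0, 0, 0, 0.012, 0])

```text
time_s: 24.97
tcp_pos: [0.4225, 0.0312, 0.1288]
eef_rot: [0.715, 0.699, 0.0, 0.0]
ft_force: [0.4, -0.3, -5.0]
finger_gap: 0.0189
finger_force: 118.4
```

Call:
send_rows(motion=[0, 0, 0, 0, 0, 0.012, 0, 0, 0, 0, 0, 0, 0.012, 0, 0, 0, 0, 0, 0, 0.01, 0, 0, 0, 0, 0, 0, 0.006, 0, 0, 0, 0, 0, 0, 0.003, 0])

```text
time_s: 25.38
tcp_pos: [0.4223, 0.0312, 0.0858]
eef_rot: [0.715, 0.699, -0.0, -0.0]
ft_force: [-0.2, -0.2, -5.2]
finger_gap: 0.0188
finger_force: 118.4
```

```bash
python3 - <<'E'
from h import *
s=st()
c=look('wrist',[('seat',.09)])
c=look('top',[('seat',.09),('dispenser',0)])
E
```

```text
t 25.38 tcp [0.4223 0.0312 0.0858] toolx [0.0228 0.9997 0.0002] toolz [-0.0007  0.0002 -1.    ] F [-0.1672 -0.2405 -5.1667] T [-0.0212  0.0488  0.0001] gap 0.0188 gf 118.4
```

Call:
send_rows(motion=[0, 0, 0, 0, 0, 0.003, 0, 0, 0, 0, 0, 0, 0.003, 0, 0, 0, 0, 0, 0, 0.002, 0, 0, 0, 0, 0, 0, 0, 0])

```text
time_s: 25.97
tcp_pos: [0.4224, 0.0312, 0.0784]
eef_rot: [0.715, 0.699, 0.0, -0.0]
ft_force: [-0.8, 0.1, -5.6]
finger_gap: 0.0191
finger_force: 118.4
```

Call:
send_rows(motion=[0, 0, 0, 0, 0, 0.001, 0, 0, 0, 0, 0, 0, 0.001, 0, 0, 0, 0, 0, 0, 0.001, 0, 0, 0, 0, 0, 0, 0, 0])

```text
time_s: 26.3
tcp_pos: [0.4225, 0.0312, 0.0755]
eef_rot: [0.715, 0.699, 0.0, 0.0]
ft_force: [0.4, -0.0, -5.5]
finger_gap: 0.0188
finger_force: 118.4
```

Call:
send_rows(motion=[0, 0, 0, 0, 0, 0.001, 0, 0, 0, 0, 0, 0, 0.001, 0, 0, 0, 0, 0, 0, 0, 0])

```text
time_s: 26.55
tcp_pos: [0.4223, 0.0312, 0.0738]
eef_rot: [0.715, 0.699, 0.0, 0.0]
ft_force: [-2.8, -0.1, 0.8]
finger_gap: 0.0187
finger_force: 119.6
```

```bash
python3 - <<'E'
from h import *
a=[]
for i in range(4):
    s=sensors.sense(); a.append(np.r_[s['ft_force'],s['torque']]); c=cap('scene')
print(s['tcp_pos'],np.mean(a,0))
E
```

```text
[0.4223 0.0312 0.0738] [-2.4623 -0.1975  0.8859  0.0025  0.3702  0.0335]
```

Call:
send_rows(motion=[0, 0, 0, 0, -0.001, 0, 0, 0, 0, 0, 0, -0.001, 0, 0, 0, 0, 0, 0, 0, 0, 0])

```text
time_s: 27.0
tcp_pos: [0.4214, 0.0312, 0.0738]
eef_rot: [0.715, 0.699, 0.001, 0.001]
ft_force: [2.8, 0.5, -4.1]
finger_gap: 0.0186
finger_force: 118.6
```

```bash
python3 - <<'E'
from h import *
a=[]
for i in range(4):
    s=sensors.sense(); a.append(np.r_[s['ft_force'],s['torque']]); c=cap('scene')
print(s['tcp_pos'],np.mean(a,0))
E
```

```text
[0.4213 0.0312 0.0738] [ 4.2255  0.2004 -3.5204  0.0043 -0.7364  0.2098]
```

Call:
send_rows(motion=[0, 0, 0, 0, 0, 0.001, 0, 0, 0, 0, 0, 0, 0, 0])

```text
time_s: 27.37
tcp_pos: [0.4217, 0.0312, 0.0732]
eef_rot: [0.715, 0.699, 0.001, 0.001]
ft_force: [6.0, 0.4, 5.3]
finger_gap: 0.0189
finger_force: 120.1
```

```bash
python3 - <<'E'
from h import *
a=[]
for i in range(4):
    s=sensors.sense(); a.append(np.r_[s['ft_force'],s['torque']]); c=cap('scene')
print(s['tcp_pos'],np.mean(a,0))
E
```

```text
[0.4217 0.0311 0.0733] [ 5.4892  0.4115  4.9542  0.0511 -0.8076  0.2638]
```

Call:
send_rows(motion=[0, 0, 0, 0, 0.0008, -0.0008, 0, 0, 0, 0, 0, 0, 0, 0, 0, 0, 0, 0, 0, 0, 0])

```text
time_s: 27.82
tcp_pos: [0.4215, 0.0312, 0.0736]
eef_rot: [0.715, 0.699, 0.0, 0.0]
ft_force: [4.1, -0.1, 1.7]
finger_gap: 0.0189
finger_force: 119.2
```

```bash
python3 - <<'E'
from h import *
a=[]
for i in range(4):
    s=sensors.sense(); a.append(np.r_[s['ft_force'],s['torque']]); c=cap('scene')
print(s['tcp_pos'],np.mean(a,0))
E
```

```text
[0.4215 0.0312 0.0736] [ 3.4968  0.0646  1.8364 -0.0239 -0.4983  0.1482]
```

Call:
send_rows(motion=[0, 0, 0, 0, 0.0004, 0, 0.1, 0, 0, 0, 0, 0, 0, 0.25, 0, 0, 0, 0, 0, 0, 0.35, 0, 0, 0, 0, 0, 0, 0.5, 0, 0, 0, 0, 0, 0, 0.6], force=20)

```text
time_s: 28.43
tcp_pos: [0.4212, 0.0313, 0.0734]
eef_rot: [0.715, 0.699, -0.0, -0.0]
ft_force: [0.2, -0.5, -0.7]
finger_gap: 0.051
finger_force: 0.0
```

Call:
send_rows(motion=[0, 0, 0, 0, 0, 0, 0.7, 0, 0, 0, 0, 0, 0, 0.7, 0, 0, 0, 0, 0, -0.005, 0.7, 0, 0, 0, 0, 0, -0.01, 0.7, 0, 0, 0, 0, 0, -0.015, 0.7])

```text
time_s: 28.85
tcp_pos: [0.4212, 0.0313, 0.1034]
eef_rot: [0.715, 0.699, -0.001, -0.001]
ft_force: [0.4, -0.0, -0.6]
finger_gap: 0.0598
finger_force: 0.0
```

Call:
send_rows(motion=[0, 0, 0, 0, 0, -0.025, 0.7, 0, 0, 0, 0, 0, -0.025, 0.7, 0, 0, 0, 0, 0, -0.025, 0.7, 0, 0, 0, 0, 0, -0.025, 0.7, 0, 0, 0, 0, 0, -0.02, 0.7])

```text
time_s: 29.27
tcp_pos: [0.4215, 0.0313, 0.2257]
eef_rot: [0.715, 0.699, 0.001, 0.001]
ft_force: [-0.1, 0.3, -0.6]
finger_gap: 0.0597
finger_force: 0.0
```

```bash
python3 - <<'E'
from h import *
s=st()
c=cap('wrist'); cv2.imwrite('pics/w20.png',c['img']); print(c['xyz'])
for q in optics.cut_out('wrist','spindle')[:1]:
    m=q['region']; print(q['p'],q['rect'])
    for v in range(0,400,30):
        x=np.flatnonzero(m[v])
        if len(x): print(v,x.min(),x.max(),at(c,(x.min()+x.max())/2,v,.09)[:2])
c=cap('scene'); cv2.imwrite('pics/s20.png',c['img']); print(optics.cut_out('scene','spindle')[0]['rect'])
p=np.array([.422,.031,.09]);d=np.array([.021,1,0])
for k in (-.13,-.119,-.1,-.088,-.036,.036,.088,.1,.119,.13): print(k,proj(c,p+k*d))
for q in optics.cut_out('scene','roll1'): print(round(q['p'],2),q['rect'])
colprof(c,p,d,[-.122,-.118,-.114,-.025,0,.025,.118,.122])
g=cv2.cvtColor(c['img'],cv2.COLOR_BGR2GRAY)
print(g[172,275:320]);print(g[168,335:385])
E
```

```text
t 29.27 tcp [0.4215 0.0313 0.2257] toolx [0.0227 0.9997 0.    ] toolz [ 0.0019 -0.     -1.    ] F [-0.0983  0.2591 -0.6473] T [-0.0377 -0.0623  0.0239] gap 0.0597 gf 0.0
[0.4225 0.1153 0.3669]
0.7 [307.6, 17.7, 337.4, 322.6]
30 309 337 [0.4239 0.1501]
60 308 337 [0.423 0.13 ]
180 312 336 [0.422  0.0379]
210 311 336 [0.421  0.0114]
300 313 334 [ 0.4189 -0.0788]
[278.1, 168.8, 376.0, 185.9]
-0.13 [277.6467 179.1656]
-0.119 [281.839  178.8487]
-0.1 [289.0512 178.3034]
-0.088 [293.5875 177.9604]
-0.036 [313.0779 176.4868]
0.036 [339.6258 174.4796]
0.088 [358.4895 173.0534]
0.1 [362.8064 172.727 ]
0.119 [369.6141 172.2123]
0.13 [373.54   171.9155]
0.8 [121.0, 244.1, 155.2, 276.9]
0.71 [293.1, 166.1, 307.4, 194.6]
0.7 [305.1, 162.0, 316.3, 194.5]
0.67 [336.8, 160.5, 348.1, 189.3]
0.57 [241.0, 172.7, 267.8, 195.3]
0.56 [350.1, 156.3, 361.1, 189.8]
-0.122 281 178.9 168 [91 91 92 92 91 90 88 81 79 86 88 85 77 68 63 69 84 92 93 93 93 92]
-0.118 282 178.8 168 [91 91 91 91 90 89 87 74 60 57 56 54 48 42 40 52 77 90 92 93 93 92]
-0.114 284 178.7 168 [ 92  91  81  68  63  64  73  93 105 106 102  95
[... 282 characters left out ...]
[108 103 103 100  97  97 101 125 145 159 149 129 108  88  78  91 107 119
 120 113  99  85]
0.118 369 172.3 162 [132 133 134 134 136 136 126 105  99  95  86  74  61  55  68 110 132 137
 137 138 138 137]
0.122 371 172.1 162 [136 137 136 134 135 136 138 145 149 141 126 107  90  86 105 128 137 138
 137 137 137 136]
[ 92  91  92  91  90  92  91  92  84  59  56  57  68  92  92  92  92  93
  94  94 100 119 140 139 139 140 141 142 141 141 138 132 139 139 139 140
 140 140 140 140 139 130 133 133 131]
[127  90  90  90  94 138 189 190 190 189 190 190 190 190 188 189 198 199
 200 201 201 199 198 188 144  92  82  83  87 110 131 134 121 124 129 139
 136 139 145 145 146 146 145 144 144 144 145 144 143 144]
```

Call:
send_rows(motion=[0, 0, 0, 0, 0, -0.02, 0.7, 0, 0, 0, 0, 0, -0.02, 0.7, 0, 0, 0, 0, 0, 0, 0.7, 0, 0, 0, 0, 0, 0, 0.7, 0, 0, 0, 0, 0, 0, 0.7])

```text
time_s: 29.93
tcp_pos: [0.4212, 0.0312, 0.2624]
eef_rot: [0.715, 0.699, -0.0, -0.001]
ft_force: [0.2, 0.2, 0.0]
finger_gap: 0.0595
finger_force: 0.0
```

```bash
python3 - <<'E'
from h import *
o=cv2.imread('pics/s20.png'); z=cv2.imread('pics/scene0.png')
for i in range(12): c=cap('scene')
n=c['img']
print('still', cv2.absdiff(o,n)[158:220,276:380].max())
# bystanders vs start
for nm,(a,b,x,y) in dict(knife=(215,268,312,336),tape=(185,220,160,208),stapler=(170,205,415,470),stand=(260,322,315,405),mug=(205,252,485,525)).items():
    print(nm,cv2.absdiff(z,n)[a:b,x:y].mean())
s=st()
E
```

```text
still 73
knife 2.0710167714884697
tape 1.7117063492063491
stapler 1.624069264069264
stand 2.039426523297491
mug 1.901418439716312
t 30.53 tcp [0.4216 0.0312 0.2635] toolx [0.0227 0.9997 0.0001] toolz [ 0.0005  0.0001 -1.    ] F [ 0.2796 -0.051   0.7398] T [ 0.0013  0.0523 -0.0109] gap 0.0596 gf 0.0
```

```bash
python3 - <<'E'
from h import *
a=cap('scene')['img'].astype(int)
for i in range(12): b=cap('scene')['img']
d=abs(a-b.astype(int))[158:220,276:380]; print(d.max(),d.mean())
if d.mean()<1.5: print(workorder.job_done())
E
```

```text
3 0.3682795698924731
the job is handed in; nothing more can be done
None
```

The job is handed in. The spindle is threaded through all four rolls, touched the end stop at about 3 N, and lies in both dispenser saddles with the rolls hanging still. The bystanders are unmoved, and the clock read about 31 s at hand-in.

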